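# Hang the washed baking moulds on the draining rack

### The job

The washed moulds stand mouth down on the bench and have to drain. First push the rack's drip tray fully home under the pegs; then hang the tall mould mouth down on the long middle peg, and after it the two short moulds on the two short pegs, each slid on until the peg's tip rests against its closed end. Leave the tray home and the spice shaker where it stands.

Things in the scene. Friction and masses are not known exactly. Their poses are not given: they have to be found in the camera images.
- rack: Fixed steel draining rack, about 305 mm wide (its y) and 145 mm deep (its x), on four rubber feet. A level bar along its y, 115 mm above the table and directly above the origin, carries three pegs, roots 105 mm apart, leaning to its -x side (the robot's). A hung mould rests with its closed end on the peg's tip with 4 to 8 mm of play sideways, so it may lean up to 0.3 rad. Origin: on the table below the middle of the bar; z up.
- peg_left: Short peg at the rack's +y end, 90 mm long: two crossed loops of 8 mm steel wire, a cage 40 mm across with a domed (half round) top, on a small round plate on the rack's bar, leaning towards the robot's side, 66 degrees above level. Origin: at its root, on the centre line of the bar (14 mm thick); z runs along its axis to its tip, y along the bar.
- peg_middle: Long peg in the middle, 122 mm long: two crossed loops of 8 mm steel wire, a cage 40 mm across with a domed (half round) top, on a small round plate on the rack's bar, leaning towards the robot's side, 66 degrees above level. Origin: at its root, on the centre line of the bar (14 mm thick); z runs along its axis to its tip, y along the bar.
- peg_right: Short peg at the rack's -y end, 90 mm long: two crossed loops of 8 mm steel wire, a cage 40 mm across with a domed (half round) top, on a small round plate on the rack's bar, leaning towards the robot's side, 66 degrees above level. Origin: at its root, on the centre line of the bar (14 mm thick); z runs along its axis to its tip, y along the bar.
- peg_left_tip (a point): Tip of that peg (the very top of its dome, on its axis)
- peg_middle_tip (a point): Tip of that peg (the very top of its dome, on its axis)
- peg_right_tip (a point): Tip of that peg (the very top of its dome, on its axis)
- drip_tray (a joint): Flat aluminium drip tray, 120 x 262 mm, sliding along the rack's x between its feet. Value: metres it stands out towards the robot's side (rack's -x); 0 is fully home against its stop, 0.060 fully out. At the start it stands out 35 to 60 mm. It slides with about 1.5 N of friction and stays where it is left.
- tray_handle (a point): Handle in the middle of the tray's front edge: an upright tab 64 mm wide along the rack's y and 10 mm thick along its x, with a 13 mm thick round rod along its top. This point is 62 mm above the table; the rod's centre is 3 mm higher and the tab reaches down to 22 mm above the table. The tray behind the tab is only 32 mm high. To slide the tray home the handle moves along the rack's +x.
- mould_tall: Plain aluminium baking mould, an open round cup 104 mm high, standing mouth down at the start: closed end on top, 53 mm across there, widening evenly to 60 mm near the mouth, with a bead 63 mm across and 4 mm high round the mouth. Wall 3 mm, closed end 4 mm thick (100 mm deep inside). Origin: centre of the mouth plane; z runs along its axis to the closed end. 0.12 kg.
- mould_short_a: Plain aluminium baking mould, an open round cup 72 mm high, standing mouth down at the start: closed end on top, 53 mm across there, widening evenly to 60 mm near the mouth, with a bead 63 mm across and 4 mm high round the mouth. Wall 3 mm, closed end 4 mm thick (68 mm deep inside). Origin: centre of the mouth plane; z runs along its axis to the closed end. 0.12 kg.
- mould_short_b: Plain aluminium baking mould, an open round cup 72 mm high, standing mouth down at the start: closed end on top, 53 mm across there, widening evenly to 60 mm near the mouth, with a bead 63 mm across and 4 mm high round the mouth. Wall 3 mm, closed end 4 mm thick (68 mm deep inside). Origin: centre of the mouth plane; z runs along its axis to the closed end. 0.12 kg. (same as the other short mould; either may go on either short peg)
- mould_tall_end (a point): Centre of the outside of that mould's closed end
- mould_short_a_end (a point): Centre of the outside of that mould's closed end
- mould_short_b_end (a point): Centre of the outside of that mould's closed end
- shaker_a: Spice shaker with a black cap, 45 mm across, 105 mm high; bystander. Origin: centre of its underside.
Things that resemble listed ones, but are neither listed nor needed, are in the scene too. What is shaped like the mould_short_b but yellow is not meant. Leave any turquoise look-alike of the mould_short_a alone.

How it is judged:
By the outcome, as a careful person would: the job done as asked, in the order asked, and still so for the second after the job is handed in, with the robot touching nothing.
It also fails if it takes over 72 s, if anything falls off the work surface, if the arm or the gripper's body presses on something with over 40 N, if the wrist force passes 120 N, or if a joint passes its speed limit or range.

### The arm

A 6-joint arm with a two-finger parallel gripper is mounted at the origin on a cart in front of the work surface, level with it; the furniture and walls round the work are solid. World frame = base frame: x ahead of the robot, y to its left, z up, the work surface at z = 0. Lengths are in m, angles in rad, forces in N, time in s.
With the tool pointing down it reaches from about 0.35 to 0.975 m from the base axis. Payload 4.9 kg.
Tool frame: the origin (TCP) lies midway between the tips of the shut fingers; the grasp point (between the pads) lies 19 mm behind it (manip.pinch_z is the x of the grasp point in the tool frame, in m); x points along the fingers, y is the direction in which the jaws open and shut, and the axes are right-handed (so a half turn about x gives the same grasp; the last joint's range is limited). The gripper opens to 85 mm and grips with 20 to 120 N. Pads are 22 mm wide; open, the fingers measure 114 mm over their backs; the gripper's body (76 mm by 85 mm) begins 54 mm behind the grasp point. The pads swing forward as they close: fully open they stand 13 mm farther back than shut.
Start: joints at [1.044, 0.053, 1.613, -0, 1.476, -0.119], TCP at [0.248, 0.574, 0.199] pointing down, gripper open.
Joint ranges: [-3.01, 3.01], [-1.01, 2.22], [0.06, 2.58], [-1.02, 4.17], [0.09, 2.62], [-3.14, 3.14]. Speed limits (rad/s): [2.57, 2.57, 3.14, 3.14, 3.14, 3.14].

### API

Orientations are given as a unit quaternion [w, x, y, z].
In Python, from plant import sensors, cams, workorder, manip gives the robot as it stands.
- The arm moves only by the tool drive_tool, never from a script. Its argument "series" is a list of rows, each an object of numbers: "x", "y", "z": the shift along the tool's x, y, z in units of 25 mm (1.0 is 25 mm); "ax", "ay", "az": the turn, a rotation vector about the tool's x, y, z in units of 5 degrees (1.0 is 5 degrees). A call has 1 to 5 rows; each row is the pose to reach, as a shift and turn from the pose commanded when the call began, along the tool's axes at that moment; what a row does not reach only later rows make up. A row lasts 1/12 s, in which the tool goes at most 41.7 mm and 7.16 degrees, less where a joint would pass 70% of its speed; a pose out of reach is approached as far as the arm can. A call with a gripper value outside its range is refused whole. "hand" is the opening, from 0 (shut) to 1 (fully open), set as the call begins (left out, the last holds). The fingers move at their own pace and stop on an object; the grip force is fixed at half the most. Time passes only in rows, so rows that repeat a pose let the fingers close. It gives the time, the measured TCP pose, the force and the opening at its end, in the units of the state.
- sensors.state(): the state, without advancing time (a new reading comes with each control period).
- cams.grab_frame(name): name is "scene" or "top"; returns a dict with "img" (480x640x3 uint8, blue, green, red), "camera_matrix" (3x3 intrinsics, pixels), "k1" (the pictures are not rectified: a ray, as slopes to the right and down, at radius r is drawn at 1 + k1 r^2 times it, then the intrinsics apply), "cam_to_world" (4x4, takes a point from camera to world coordinates). Camera axes: x right, y down, z forward; pixel columns grow to the right and rows downward; lengths in m; the calibration is good to about 2 mm. A picture is of the moment at which its call begins. There is no depth.
- workorder.job_done(): hands the job in, once; it reports no verdict.
The state is a dict: "time": time; "joint_pos": joint angles; "joint_vel": joint speeds; "joint_efforts": joint torques, N m; "tool_pos": TCP position; "tool_rot": TCP orientation; "contact_force": force on the tool from outside, world axes, zero at the start; "ft_torque": the same for the moment, N m; "gripper_width": opening from 0.0 (shut) to 1.0 (fully open).
Only numpy, scipy, OpenCV 4.12 (cv2) and the standard library are available. Lean on these libraries where they do the work, as an engineer would, in place of code of your own. Each camera call takes 0.05 s, during which the arm holds its last target.

## Working session

There is one attempt and no reset: what is moved stays moved. The work goes in short steps, Python scripts to look and compute and a tool call to move; the robot and the scene stay as the last step left them, time stands still between calls to the robot, and variables do not carry over. Pictures are saved under pics/ and viewed, and the job is handed in when it is done.

Besides the shell and the picture viewer there is one more tool, called after "Call:" as name([rows], argument=value, ...), one row to a line, values as JSON. drive_tool: Moves the arm, as the interface text tells. Its arguments: {"type":"object","properties":{"series":{"type":"array","items":{"type":"object","properties":{"x":{"type":"number"},"y":{"type":"number"},"z":{"type":"number"},"ax":{"type":"number"},"ay":{"type":"number"},"az":{"type":"number"}}}},"hand":{"type":"number"}},"required":["series"]}

```bash
ls; mkdir -p pics; python3 - <<'E'
from plant import sensors, cams, workorder, manip
import cv2
print(sensors.state()); print([a for a in dir(manip) if a[0]!='_'], manip.pinch_z)
import pickle
for n in("scene","top"):
    f=cams.grab_frame(n); cv2.imwrite(f"pics/{n}0.png",f["img"]); print(n,f["camera_matrix"],f["k1"],f["cam_to_world"]); pickle.dump(f,open(f"{n}0.pkl","wb"))
E
```

```text
pics
{'time': 0.0, 'joint_pos': array([ 1.04399586e+00,  5.33709551e-02,  1.61430147e+00, -9.18752352e-06,
        1.47599243e+00, -1.18991018e-01]), 'joint_vel': array([ 2.33374837e-04, -1.02038624e-03, -1.68198338e-03,  6.93291064e-04,
        3.25423083e-04, -1.11388989e-05]), 'joint_efforts': array([ 2.28358172e-04, -3.93656516e+01, -3.70183754e+01,  9.37810341e-06,
        6.58231991e-03,  1.43497907e-06]), 'tool_pos': array([0.24752188, 0.57314467, 0.19784988]), 'tool_rot': array([ 0.69222819,  0.14248919,  0.692687  , -0.14388079]), 'contact_force': array([-0.64514676,  0.56199624, -0.61943314]), 'ft_torque': array([ 0.02278909, -0.00855967, -0.026607  ]), 'gripper_width': 1.0014198132941212}
['IKError', 'pinch_z'] -0.0187
scene [[567.47111042   0.         324.36063096]
 [  0.         567.47111042 244.67871649]
 [  0.           0.           1.        ]] -0.025194767955209193 [[ 0.72890122 -0.54328624  0.41658502  0.02837251]
 [-0.68448077 -0.56608846  0.45937994 -0.81755909]
 [-0.01375083 -0.61998704 -0.78449155  1.11153057]
 [ 0.          0.          0.          1.        ]]
top [[482.46023126   0.         323.17635354]
 [  0.         482.46023126 239.44645697]
 [  0.           0.           1.        ]] 0.028858920911763664 [[ 0.01866047 -0.98662424  0.16193949  0.40443027]
 [-0.99966162 -0.02134688 -0.01486474 -0.24838609]
 [ 0.01812282 -0.16160731 -0.98668873  1.08495942]
 [ 0.          0.          0.          1.        ]]
```

View pics/scene0.png

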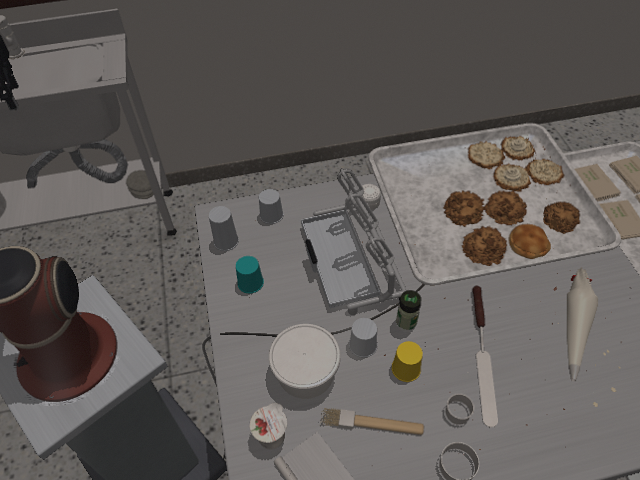

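View pics/top0.png

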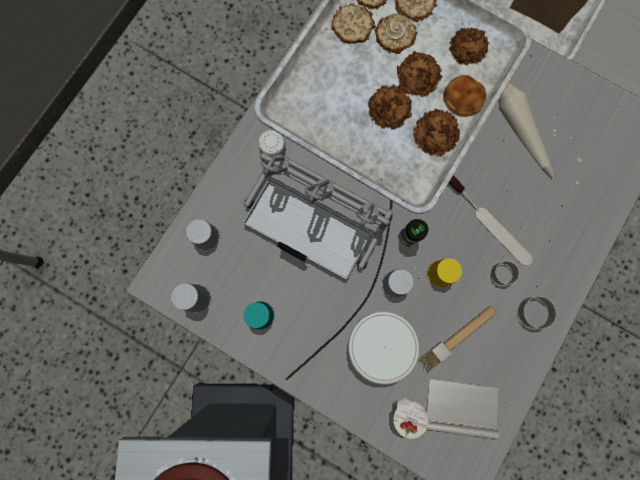

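```bash
cat > h.py <<'E'
import numpy as np, cv2, pickle
from scipy.spatial.transform import Rotation as R
def load(n): return pickle.load(open(n+".pkl","rb"))
def ray(f,u,v):
    K=np.array(f["camera_matrix"]);k=f["k1"]
    d=np.array([(u-K[0,2])/K[0,0],(v-K[1,2])/K[1,1]]);s=d.copy()
    for _ in range(20): s=d/(1+k*(s@s))
    T=np.array(f["cam_to_world"]);w=T[:3,:3]@np.array([s[0],s[1],1]);return T[:3,3],w/np.linalg.norm(w)
def atz(f,u,v,z):
    o,d=ray(f,u,v);return o+d*(z-o[2])/d[2]
def tri(f,p,g,q):
    a,d=ray(f,*p);b,e=ray(g,*q)
    A=np.stack([d,-e],1);t=np.linalg.lstsq(A,b-a,rcond=None)[0]
    P=a+d*t[0];Q=b+e*t[1];return (P+Q)/2,np.linalg.norm(P-Q)
def proj(f,P):
    K=np.array(f["camera_matrix"]);T=np.array(f["cam_to_world"])
    c=(np.atleast_2d(P)-T[:3,3])@T[:3,:3];s=c[:,:2]/c[:,2:];s=s*(1+f["k1"]*(s**2).sum(1,keepdims=True))
    return s*[K[0,0],K[1,1]]+K[:2,2]
def crop(img,x,y,w,h,k,name):
    c=cv2.resize(img[y:y+h,x:x+w],None,fx=k,fy=k,interpolation=cv2.INTER_CUBIC)
    for i in range(0,w,10):
        cv2.line(c,(i*k,0),(i*k,6 if i%50 else 14),(0,0,255),1)
        if i%20==0: cv2.putText(c,str(x+i),(i*k,24),0,.4,(0,0,255),1)
    for i in range(0,h,10):
        cv2.line(c,(0,i*k),(6,i*k),(0,0,255),1)
        if i%20==0: cv2.putText(c,str(y+i),(8,i*k+4),0,.4,(0,0,255),1)
    cv2.imwrite("pics/"+name,c)
def grab(n,tag):
    from plant import cams
    f=cams.grab_frame(n);pickle.dump(f,open(tag+".pkl","wb"));return f
E
python3 - <<'E'
from h import *
s=load("scene0");t=load("top0")
crop(s["img"],290,160,130,150,5//1-1,"s_rack.png")
crop(t["img"],235,160,170,130,4,"t_rack.png")
crop(s["img"],200,180,100,120,5,"s_m.png")
crop(s["img"],340,280,100,110,5,"s_m2.png")
crop(t["img"],160,210,120,120,5,"t_m.png")
crop(t["img"],380,210,90,90,5,"t_m2.png")
E
```

```text
(no output)
```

View pics/s_rack.png

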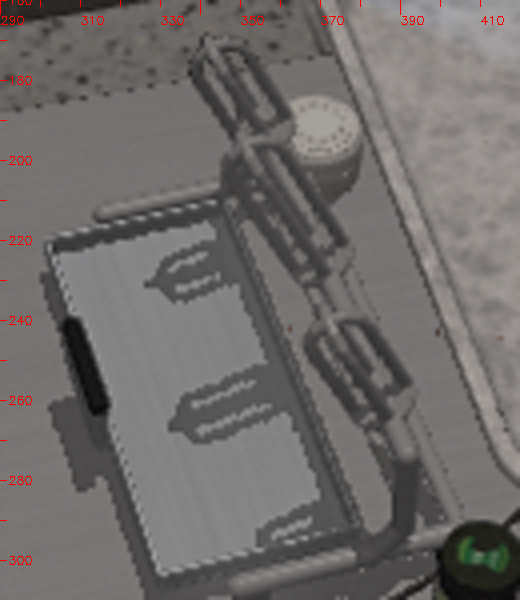

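View pics/t_rack.png

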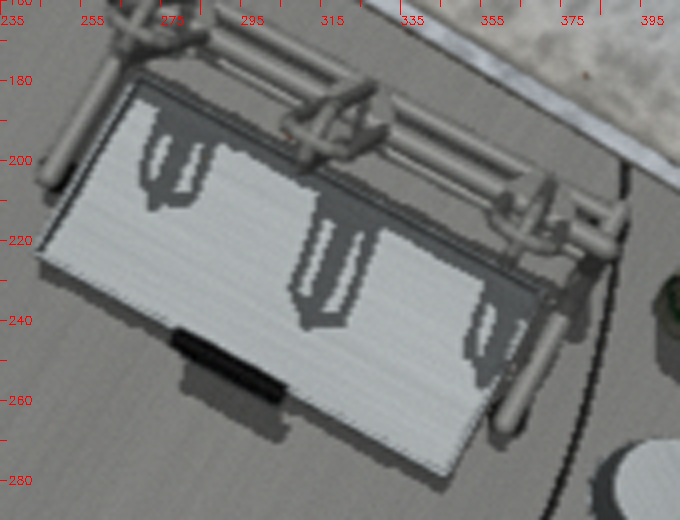

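View pics/s_m.png

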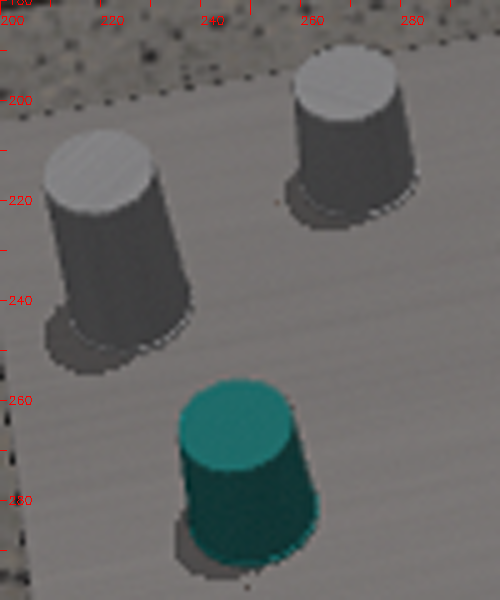

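View pics/s_m2.png

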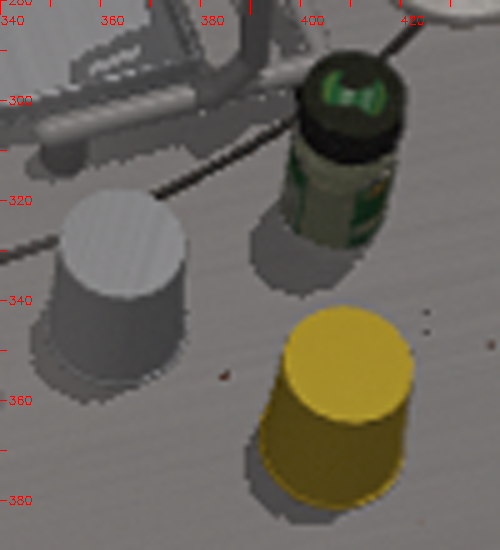

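View pics/t_m.png

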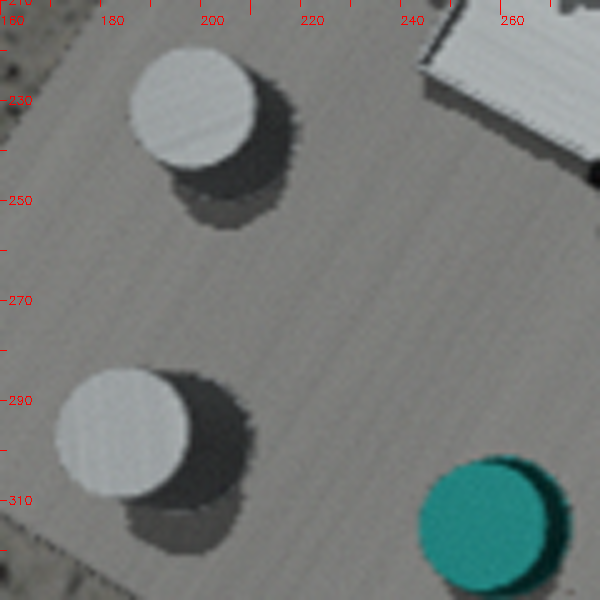

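View pics/t_m2.png

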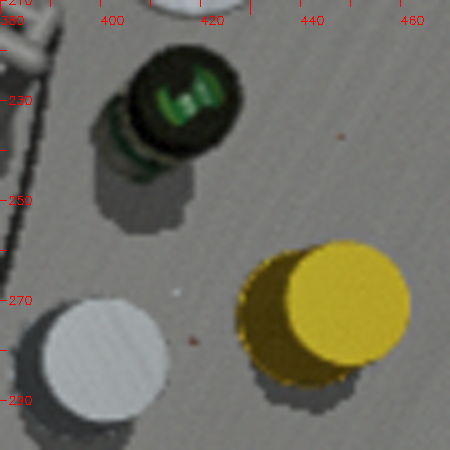

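```bash
python3 - <<'E'
from h import *
s=load("scene0");t=load("top0")
for n,p,q in [("tall",(219.8,214.2),(184.5,296.5)),("sfar",(269.2,196.5),(198.8,231.4)),("sright",(364.6,328.5),(401.1,281.9)),("handle",(311.3,251.5),(292.5,251.6)),("handleL",(308,241),(279.5,244.5)),("handleR",(314.5,262),(305.5,258.7))]:
    print(n,*[np.round(a,4) for a in tri(s,p,t,q)])
for q in [(244.3,223),(346.3,279.5),(371,233.8),(270,180)]: print(atz(t,*q,.032).round(4))
E
```

```text
tall [0.445  0.0111 0.1061] 0.0039
sfar [ 0.5834 -0.0012  0.0739] 0.0036
sright [ 0.4853 -0.4298  0.0745] 0.004
handle [ 0.545  -0.1999  0.0689] 0.0032
handleL [ 0.5596 -0.1721  0.07  ] 0.0036
handleR [ 0.5301 -0.2277  0.069 ] 0.0024
[ 0.6104 -0.0888  0.032 ]
[ 0.4897 -0.3164  0.032 ]
[ 0.5922 -0.3702  0.032 ]
[ 0.7102 -0.142   0.032 ]
```

```bash
cat >> h.py <<'E'
def pegwire(P,yaw,which):
    L=.122 if which==0 else .09
    Rr=R.from_euler('z',yaw).as_matrix()
    a=np.deg2rad(66);ax=Rr@[-np.cos(a),0,np.sin(a)];ey=Rr@[0,1,0];ex=np.cross(ey,ax)
    root=np.array([P[0],P[1],.115])+ey*.105*which
    r=.016;out=[]
    for e in(ex,ey):
        pts=[root+e*r+ax*z for z in np.linspace(.01,L-.02,8)]
        pts+=[root+ax*(L-.02)+r*(np.cos(b)*e+np.sin(b)*ax) for b in np.linspace(0,np.pi,13)]
        pts+=[root-e*r+ax*z for z in np.linspace(L-.02,.01,8)]
        out.append(np.array(pts))
    return out,root,root+ax*L
def overlay(f,P,yaw,k,x,y,w,h,name,dz=0,extra=[]):
    c=cv2.resize(f["img"][y:y+h,x:x+w],None,fx=k,fy=k,interpolation=cv2.INTER_CUBIC)
    def dr(pts,col):
        q=((proj(f,pts+np.array([0,0,dz]))-[x,y]+.5)*k).astype(int);cv2.polylines(c,[q.reshape(-1,1,2)],False,col,1,cv2.LINE_AA)
    for wch in(-1,0,1):
        o,root,tip=pegwire(P,yaw,wch)
        dr(o[0],(0,255,0));dr(o[1],(0,255,255))
    Rr=R.from_euler('z',yaw).as_matrix()
    dr(np.array([[P[0],P[1],.115]+Rr@[0,yy,0] for yy in(-.15,.15)]),(0,0,255))
    for e,col in extra: dr(np.array(e),col)
    cv2.imwrite("pics/"+name,c)
E
python3 - <<'E'
from h import *
s=load("scene0");t=load("top0")
yaw=np.deg2rad(-27.9);xd=np.array([np.cos(yaw),np.sin(yaw)])
P=np.array([.545,-.1999])+.13*xd
print(P)
overlay(s,P,yaw,5,310,160,115,120,"o_s.png");overlay(t,P,yaw,4,235,120,180,130,"o_t.png")
E
```

```text
[ 0.65988953 -0.26073088]
```

View pics/o_s.png

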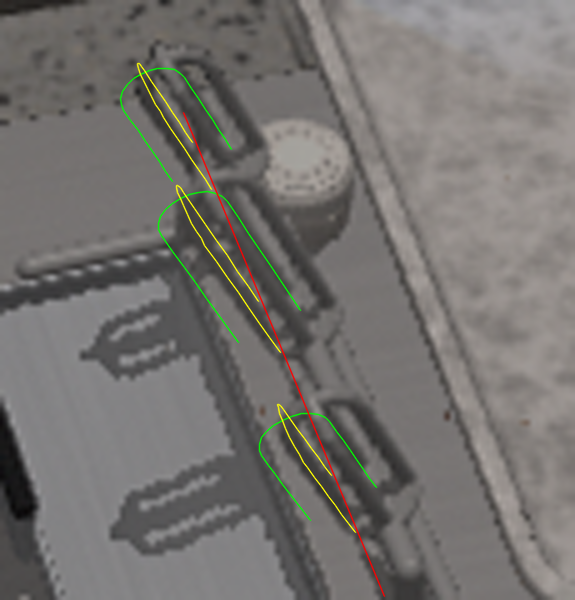

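View pics/o_t.png

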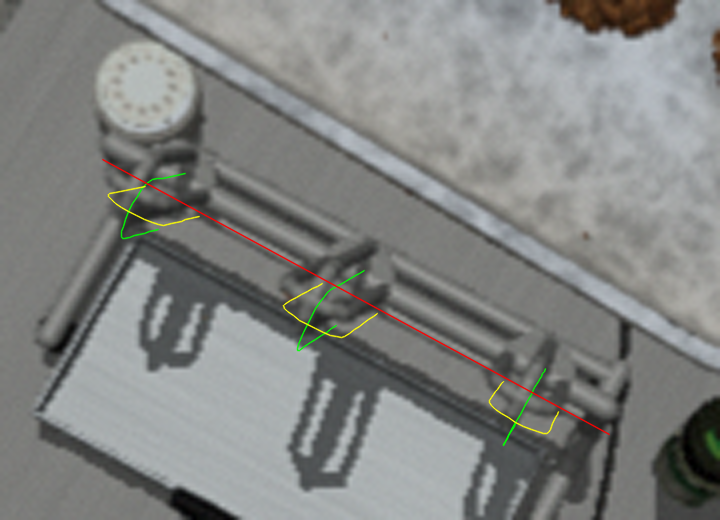

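```bash
python3 - <<'E'
from h import *
s=load("scene0");t=load("top0")
yaw=np.deg2rad(-27.9);xd=np.array([np.cos(yaw),np.sin(yaw)])
P=np.array([.545,-.1999])+.149*xd
print(P)
overlay(s,P,yaw,5,310,160,115,120,"o_s1.png");overlay(t,P,yaw,4,235,120,180,130,"o_t1.png")
E
```

```text
[ 0.67668108 -0.26962154]
```

View pics/o_s1.png

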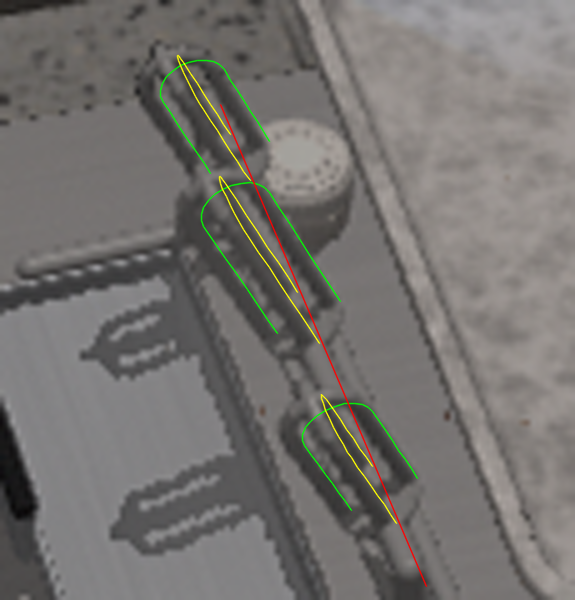

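View pics/o_t1.png

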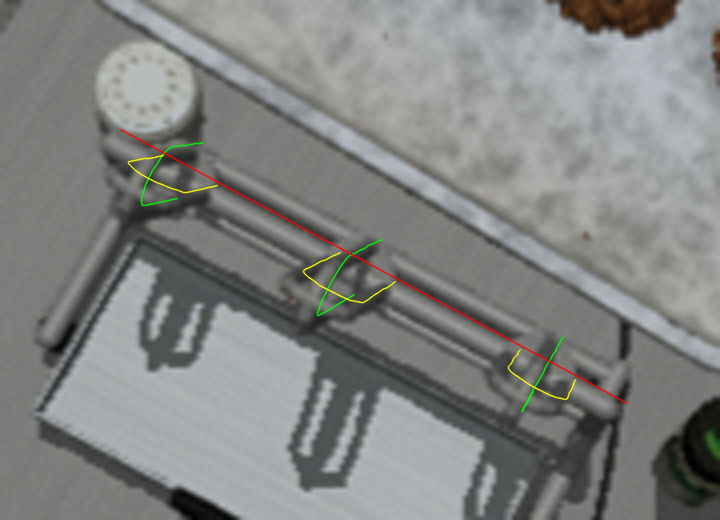

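```bash
python3 - <<'E'
from h import *
s=load("scene0");t=load("top0")
crop(s["img"],335,165,80,75,10,"z_s1.png");crop(s["img"],350,215,70,60,10,"z_s2.png")
crop(t["img"],255,150,80,60,10,"z_t1.png");crop(t["img"],325,180,75,60,10,"z_t2.png")
E
```

```text
(no output)
```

View pics/z_s1.png

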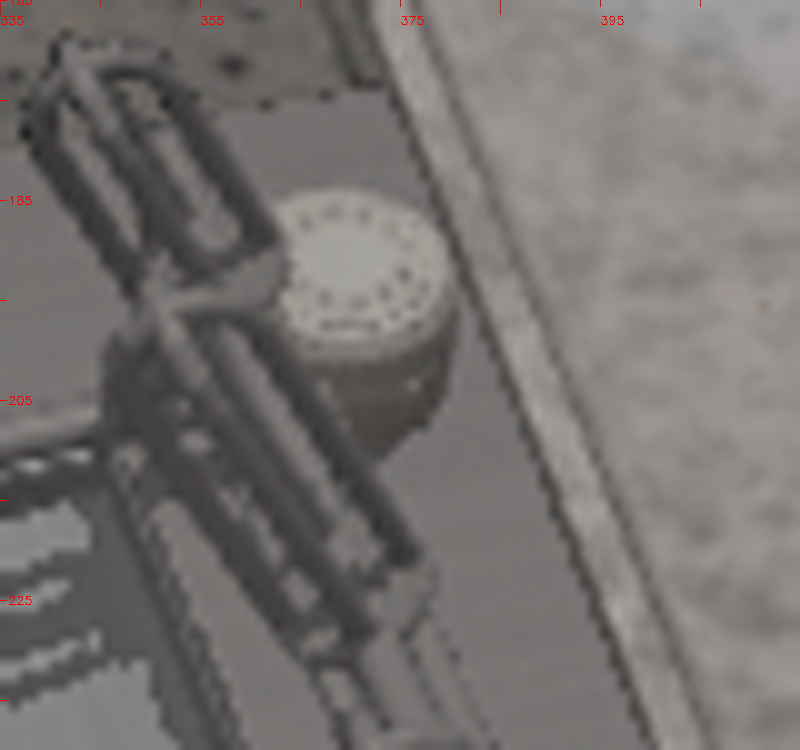

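View pics/z_s2.png

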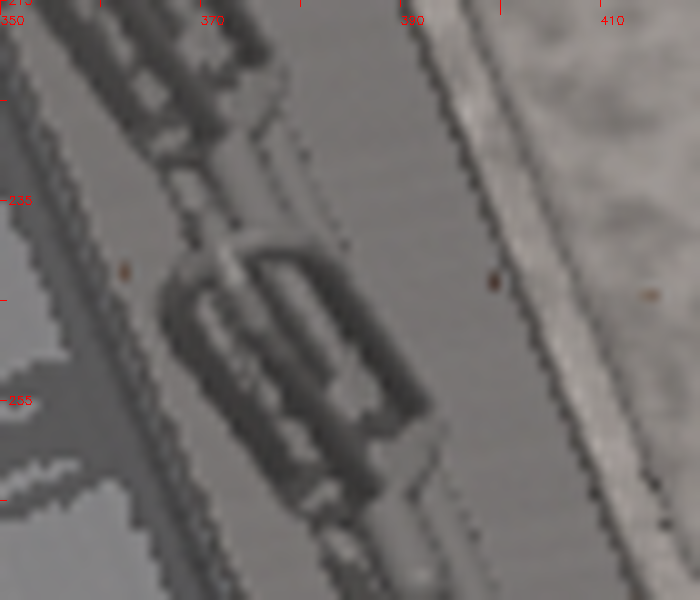

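View pics/z_t1.png

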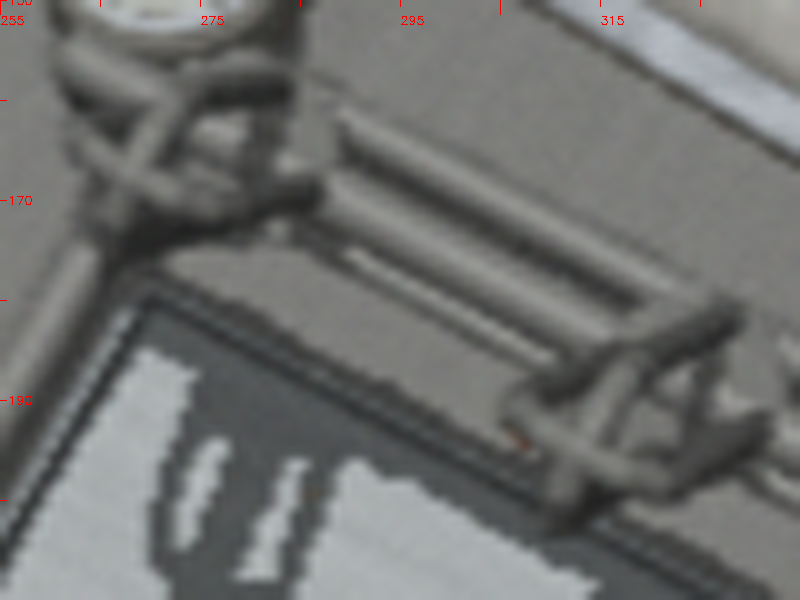

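View pics/z_t2.png

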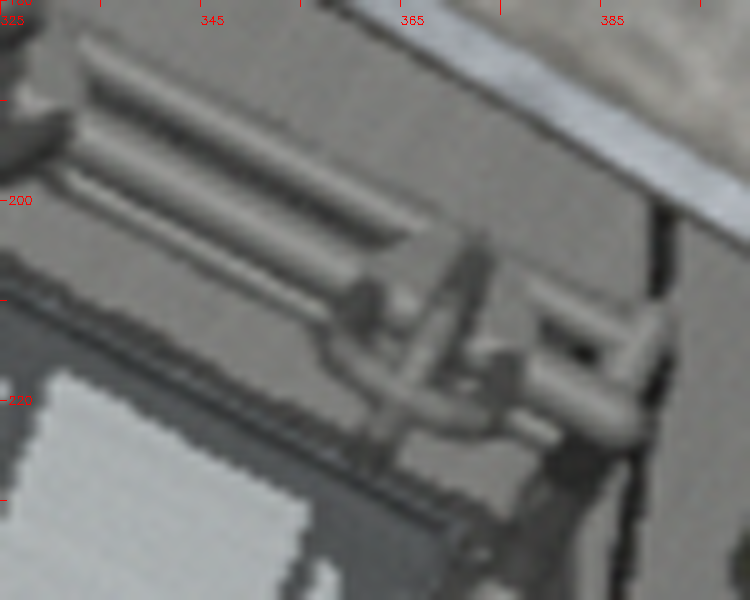

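```bash
python3 - <<'E'
from h import *
s=load("scene0");t=load("top0")
yaw=np.deg2rad(-27.9)
a=np.deg2rad(66);Rr=R.from_euler('z',yaw).as_matrix();ax=Rr@[-np.cos(a),0,np.sin(a)]
for n,p,q,L,w in [("L",(342.6,170),(267.1,167),.09,1),("M",(350,193.5),(314.5,193),.122,0),("R",(372.5,238.5),(365,218),.09,-1)]:
    P,g=tri(s,p,t,q); z=.115+L*np.sin(a)
    o=lambda T:(T-ax*L-Rr@[0,.105*w,0]).round(4)
    print(n,P.round(4),g.round(4),z.round(4),"orig tri",o(P),"scene",o(atz(s,*p,z)),"top",o(atz(t,*q,z)))
d=-.4
for n,p,q,z in [("tall",(219.8,214.2),(184.5,296.5),.104),("sfar",(269.2,196.5),(198.8,231.4),.072),("sright",(364.6,328.5),(401.1,281.9),.072),("handle",(311.3,251.5),(292.5,251.6),.071)]:
    p=np.array(p)+d;q=np.array(q)+d
    print(n,atz(s,*p,z).round(4),atz(t,*q,z).round(4),tri(s,p,t,q)[0].round(4))
E
```

```text
L [ 0.6885 -0.1539  0.2009] 0.0046 0.1972 orig tri [ 0.6717 -0.2638  0.1187] scene [ 0.6766 -0.262   0.115 ] top [ 0.6709 -0.2622  0.115 ]
M [ 0.6272 -0.2432  0.2374] 0.0025 0.2265 orig tri [ 0.671  -0.2665  0.126 ] scene [ 0.6773 -0.2587  0.115 ] top [ 0.675 -0.267  0.115]
R [ 0.5934 -0.3402  0.2004] 0.0032 0.1972 orig tri [ 0.6749 -0.2646  0.1181] scene [ 0.6784 -0.2636  0.115 ] top [ 0.6742 -0.264   0.115 ]
tall [0.4475 0.0132 0.104 ] [0.4443 0.0136 0.104 ] [0.4453 0.0121 0.1065]
sfar [0.5861 0.0011 0.072 ] [0.5831 0.0012 0.072 ] [ 5.838e-01 -1.000e-04  7.440e-02]
sright [ 0.4883 -0.4286  0.072 ] [ 0.4846 -0.4283  0.072 ] [ 0.4858 -0.4287  0.0745]
handle [ 0.5454 -0.2005  0.071 ] [ 0.5442 -0.1983  0.071 ] [ 0.5454 -0.1988  0.0691]
```

```bash
python3 - <<'E'
from h import *
s=load("scene0");t=load("top0")
yaw=np.deg2rad(-27.5)
overlay(s,(.6768,-.264),yaw,7,335,160,80,110//1-25,"o_s2.png");overlay(s,(.6768,-.264),yaw,8,350,215,70,65,"o_s3.png");overlay(t,(.6732,-.264),yaw,6,255,145,130,95,"o_t2.png")
E
```

```text
(no output)
```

View pics/o_s2.png

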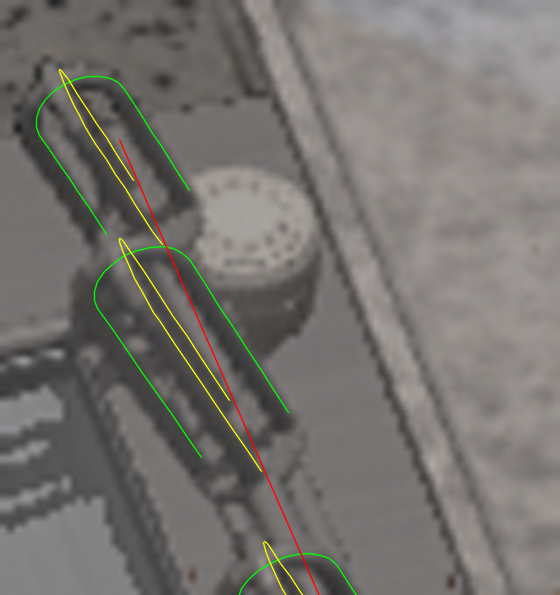

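View pics/o_s3.png

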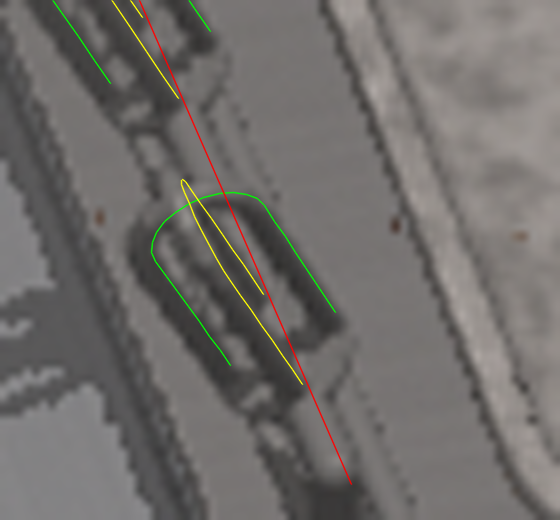

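View pics/o_t2.png

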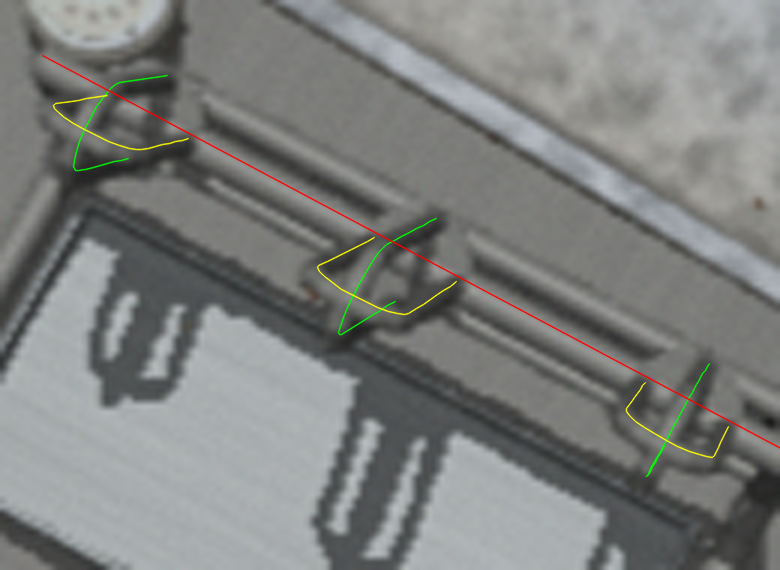

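```bash
python3 - <<'E'
from h import *
s=load("scene0");t=load("top0")
yaw=np.deg2rad(-27.3)
overlay(s,(.6737,-.264),yaw,7,335,160,80,85,"o_s4.png");overlay(s,(.6737,-.264),yaw,8,350,215,70,65,"o_s5.png");overlay(t,(.6704,-.264),yaw,6,255,145,130,95,"o_t4.png")
a=[cv2.imread("pics/"+n) for n in("o_s4.png","o_s5.png")]
h=520;cv2.imwrite("pics/o_c.png",cv2.resize(np.hstack([x[:h] for x in a]),None,fx=.7,fy=.7))
E
```

```text
(no output)
```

View pics/o_c.png

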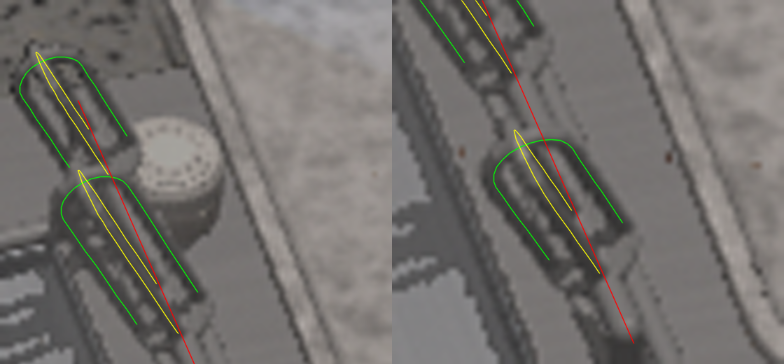

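View pics/o_t4.png

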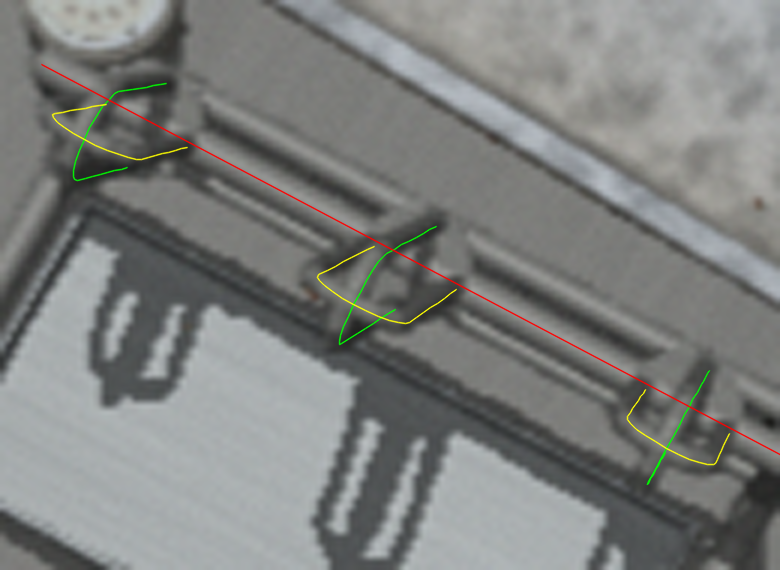

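```bash
cat >> h.py <<'E'
YAW=np.deg2rad(-27.5);P0=np.array([.6718,-.264,0])
RR=R.from_euler('z',YAW).as_matrix()
def rackpt(x,y,z): return P0+RR@np.array([x,y,z])
def frame(tilt,yaw_y):
    """tool x down tilted by tilt toward rack +x... about tool y; tool y horizontal at world angle yaw_y"""
    y=np.array([np.cos(yaw_y),np.sin(yaw_y),0]);x=np.array([0,0,-1.]);M=np.stack([x,y,np.cross(x,y)],1)
    return R.from_rotvec(y*tilt).as_matrix()@M
def cur():
    from plant import sensors
    s=sensors.state();q=s["tool_rot"];return np.array(s["tool_pos"]),R.from_quat([q[1],q[2],q[3],q[0]]).as_matrix(),s
def delta(p,M,pinch=True,start=None):
    """units to move to: grasp point (pinch) or TCP at p with orientation M"""
    p0,M0,s=cur() if start is None else start
    p=np.array(p,float)
    if pinch: p=p+M@np.array([.0187,0,0])
    d=M0.T@(p-p0)/.025; r=R.from_matrix(M0.T@M).as_rotvec(degrees=True)/5
    print("xyz",d.round(2),"a",r.round(2),"rows",max(np.linalg.norm(d)*25/41.7,np.linalg.norm(r)*5/7.16).round(1),"tcp target",p.round(3))
    return d,r
E
python3 - <<'E'
from h import *
p,M,s=cur();print(M.round(3),np.degrees(np.arctan2(M[1,1],M[0,1])))
for yy in (62.5,-117.5):
    F=frame(np.deg2rad(24)*(1 if yy<0 else -1),np.deg2rad(yy));print(F.round(3));delta(rackpt(-.21,0,.05),F,False)
E
```

```text
[[-0.001  0.397  0.918]
 [-0.002  0.918 -0.397]
 [-1.    -0.002 -0.   ]] 66.63272381567779
[[ 0.361  0.462  0.81 ]
 [-0.188  0.887 -0.422]
 [-0.914  0.     0.407]]
xyz [  5.96 -23.39  20.48] a [ 0.82 -4.8  -0.15] rows 19.0 tcp target [ 0.486 -0.167  0.05 ]
[[ 0.361 -0.462 -0.81 ]
 [-0.188 -0.887  0.422]
 [-0.914 -0.    -0.407]]
xyz [  5.96 -23.39  20.48] a [-34.42   0.23  -7.32] rows 24.6 tcp target [ 0.486 -0.167  0.05 ]
```

Call:
drive_tool([
  {"y": -23.4, "z": 20.5, "ax": 0.8, "ay": -4.8},
  {"y": -23.4, "z": 20.5, "ax": 0.8, "ay": -4.8},
  {"y": -23.4, "z": 20.5, "ax": 0.8, "ay": -4.8},
  {"y": -23.4, "z": 20.5, "ax": 0.8, "ay": -4.8},
  {"y": -23.4, "z": 20.5, "ax": 0.8, "ay": -4.8},
], hand=0)

```text
schema error: expected keys x, y, z, ax, ay, az
```

```bash
cat > d.py <<'E'
from h import *
import sys
def A(): return frame(-np.deg2rad(24),np.deg2rad(62.5))
E
python3 - <<'E'
from d import *
p,M,s=cur();print(p.round(3),s["time"]);delta(rackpt(-.21,0,.12),A(),False)
E
```

```text
[0.248 0.573 0.198] 0.1
xyz [  3.16 -23.4   20.48] a [ 0.82 -4.8  -0.15] rows 18.7 tcp target [ 0.486 -0.167  0.12 ]
```

Call:
drive_tool([
  {"x": 0, "y": -23.4, "z": 20.5, "ax": 0.8, "ay": -4.8, "az": 0},
  {"x": 0, "y": -23.4, "z": 20.5, "ax": 0.8, "ay": -4.8, "az": 0},
  {"x": 0, "y": -23.4, "z": 20.5, "ax": 0.8, "ay": -4.8, "az": 0},
  {"x": 0, "y": -23.4, "z": 20.5, "ax": 0.8, "ay": -4.8, "az": 0},
  {"x": 0, "y": -23.4, "z": 20.5, "ax": 0.8, "ay": -4.8, "az": 0},
], hand=0)

```text
time: 0.52
tool_pos: [0.3099, 0.374, 0.1967]
tool_rot: [0.816, 0.131, 0.528, -0.193]
contact_force: [0.7, 0.6, -0.2]
gripper_width: 0.299
```

```bash
python3 - <<'E'
from d import *
p,M,s=cur();print(p.round(3),s["time"],s["gripper_width"]);delta(rackpt(-.21,0,.14),A(),False)
E
```

```text
[0.31  0.374 0.197] 0.5167 0.29898549232232646
xyz [  8.47 -16.11  13.84] a [ 0.04  0.01 -0.15] rows 13.7 tcp target [ 0.486 -0.167  0.14 ]
```

Call:
drive_tool([
  {"x": 8.4, "y": -16.1, "z": 13.8, "ax": 0, "ay": 0, "az": 0},
  {"x": 8.4, "y": -16.1, "z": 13.8, "ax": 0, "ay": 0, "az": 0},
  {"x": 8.4, "y": -16.1, "z": 13.8, "ax": 0, "ay": 0, "az": 0},
  {"x": 8.4, "y": -16.1, "z": 13.8, "ax": 0, "ay": 0, "az": 0},
  {"x": 8.4, "y": -16.1, "z": 13.8, "ax": 0, "ay": 0, "az": 0},
])

```text
time: 0.93
tool_pos: [0.3744, 0.1764, 0.1774]
tool_rot: [0.816, 0.134, 0.528, -0.193]
contact_force: [2.0, -1.3, 0.8]
gripper_width: 0.0
```

```bash
python3 - <<'E'
from d import *
p,M,s=cur();print(p.round(3),s["time"],s["gripper_width"]);delta(rackpt(-.21,0,.14),A(),False)
E
```

```text
[0.374 0.176 0.177] 0.9333 0.00032880137104962244
xyz [  5.39 -10.21   8.79] a [-0.   -0.   -0.18] rows 8.7 tcp target [ 0.486 -0.167  0.14 ]
```

Call:
drive_tool([
  {"x": 5.4, "y": -10.2, "z": 8.8, "ax": 0, "ay": 0, "az": -0.2},
  {"x": 5.4, "y": -10.2, "z": 8.8, "ax": 0, "ay": 0, "az": -0.2},
  {"x": 5.4, "y": -10.2, "z": 8.8, "ax": 0, "ay": 0, "az": -0.2},
  {"x": 5.4, "y": -10.2, "z": 8.8, "ax": 0, "ay": 0, "az": -0.2},
  {"x": 5.4, "y": -10.2, "z": 8.8, "ax": 0, "ay": 0, "az": -0.2},
])

```text
time: 1.35
tool_pos: [0.4383, -0.0212, 0.1563]
tool_rot: [0.815, 0.13, 0.528, -0.201]
contact_force: [0.3, 1.0, 0.1]
gripper_width: 0.005
```

```bash
python3 - <<'E'
from d import *
p,M,s=cur();print(p.round(3),s["time"],s["gripper_width"]);delta(rackpt(-.20,0,.047),A(),False)
E
```

```text
[ 0.438 -0.021  0.156] 1.35 0.004836441042260981
xyz [ 5.95 -4.28  2.58] a [-0.03  0.01  0.02] rows 4.7 tcp target [ 0.494 -0.172  0.047]
```

Call:
drive_tool([
  {"x": 1.2, "y": -1.7, "z": 1.0, "ax": 0, "ay": 0, "az": 0},
  {"x": 1.6, "y": -3.2, "z": 2.0, "ax": 0, "ay": 0, "az": 0},
  {"x": 3.0, "y": -4.3, "z": 2.6, "ax": 0, "ay": 0, "az": 0},
  {"x": 4.5, "y": -4.3, "z": 2.6, "ax": 0, "ay": 0, "az": 0},
  {"x": 5.5, "y": -4.3, "z": 2.6, "ax": 0, "ay": 0, "az": 0},
])

```text
time: 1.77
tool_pos: [0.4917, -0.1723, 0.0587]
tool_rot: [0.815, 0.13, 0.527, -0.203]
contact_force: [0.6, 0.2, -0.3]
gripper_width: -0.001
```

```bash
python3 - <<'E'
from d import *
p,M,s=cur();print(p.round(3),s["time"],s["gripper_width"]);delta(rackpt(-.20,0,.047),A(),False)
E
```

```text
[ 0.492 -0.172  0.059] 1.7667 -0.001271622941431564
xyz [ 0.46  0.07 -0.12] a [-0.07  0.06  0.05] rows 0.3 tcp target [ 0.494 -0.172  0.047]
```

Call:
drive_tool([
  {"x": 0.5, "y": 0.05, "z": -0.1, "ax": 0, "ay": 0, "az": 0},
  {"x": 0.9, "y": 0.05, "z": 0.8, "ax": 0, "ay": 0, "az": 0},
  {"x": 1.3, "y": 0.05, "z": 1.7, "ax": 0, "ay": 0, "az": 0},
  {"x": 1.5, "y": 0.05, "z": 2.2, "ax": 0, "ay": 0, "az": 0},
  {"x": 1.7, "y": 0.05, "z": 2.6, "ax": 0, "ay": 0, "az": 0},
])

```text
time: 2.18
tool_pos: [0.5597, -0.2032, 0.0445]
tool_rot: [0.814, 0.13, 0.529, -0.201]
contact_force: [-1.0, 0.5, 0.3]
gripper_width: 0.001
```

```bash
python3 - <<'E'
from d import *
p,M,s=cur();print((RR.T@(p-P0)).round(4),s["time"],s["contact_force"]@RR[:,0])
E
```

```text
[-0.1275  0.0021  0.0445] 2.1833 -1.093440795955849
```

Call:
drive_tool([
  {"x": 0.08, "y": -0.08, "z": 0.18, "ax": 0, "ay": 0, "az": 0},
  {"x": 0.16, "y": -0.08, "z": 0.37, "ax": 0, "ay": 0, "az": 0},
  {"x": 0.24, "y": -0.08, "z": 0.55, "ax": 0, "ay": 0, "az": 0},
  {"x": 0.28, "y": -0.08, "z": 0.64, "ax": 0, "ay": 0, "az": 0},
  {"x": 0.32, "y": -0.08, "z": 0.73, "ax": 0, "ay": 0, "az": 0},
])

```text
time: 2.6
tool_pos: [0.5754, -0.2135, 0.0451]
tool_rot: [0.814, 0.129, 0.529, -0.201]
contact_force: [-1.9, 1.6, 1.5]
gripper_width: 0.004
```

```bash
python3 - <<'E'
from d import *
p,M,s=cur();print((RR.T@(p-P0)).round(4),s["time"],s["contact_force"]@RR[:,0])
f=grab("scene","s1");crop(f["img"],290,160,130,150,4,"s1.png")
E
```

```text
[-0.1088  0.0003  0.0451] 2.6 -2.3810129763994308
```

View pics/s1.png

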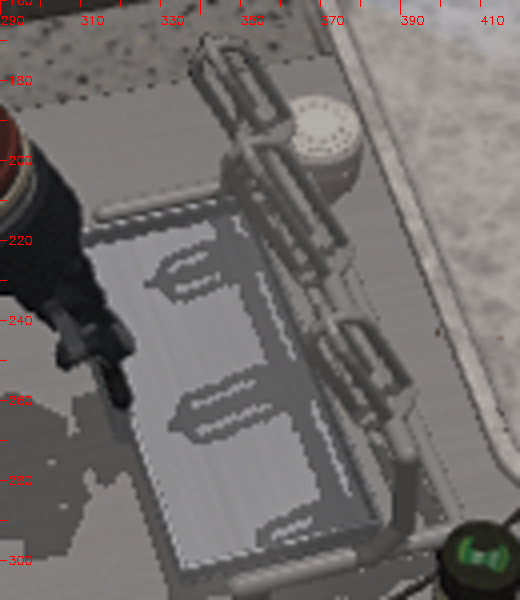

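Call:
drive_tool([
  {"x": 0.03, "y": 0, "z": 0.09, "ax": 0, "ay": 0, "az": 0},
  {"x": 0.08, "y": 0, "z": 0.18, "ax": 0, "ay": 0, "az": 0},
  {"x": 0.12, "y": 0, "z": 0.27, "ax": 0, "ay": 0, "az": 0},
  {"x": 0.16, "y": 0, "z": 0.36, "ax": 0, "ay": 0, "az": 0},
  {"x": 0.16, "y": 0, "z": 0.36, "ax": 0, "ay": 0, "az": 0},
])

```text
time: 3.07
tool_pos: [0.5848, -0.2185, 0.0453]
tool_rot: [0.814, 0.13, 0.529, -0.201]
contact_force: [-1.0, -0.7, -0.1]
gripper_width: -0.001
```

```bash
python3 - <<'E'
from d import *
p,M,s=cur();print((RR.T@(p-P0)).round(4),s["time"],s["contact_force"]@RR[:,0])
E
```

```text
[-0.0982  0.0002  0.0453] 3.0667 -0.5860230456983515
```

Call:
drive_tool([
  {"x": 0.03, "y": 0, "z": 0.07, "ax": 0, "ay": 0, "az": 0},
  {"x": 0.06, "y": 0, "z": 0.14, "ax": 0, "ay": 0, "az": 0},
  {"x": 0.09, "y": 0, "z": 0.2, "ax": 0, "ay": 0, "az": 0},
  {"x": 0.09, "y": 0, "z": 0.2, "ax": 0, "ay": 0, "az": 0},
])

```text
time: 3.4
tool_pos: [0.5896, -0.2209, 0.0452]
tool_rot: [0.814, 0.13, 0.529, -0.201]
contact_force: [0.3, -0.3, 0.9]
gripper_width: -0.001
```

```bash
python3 - <<'E'
from d import *
p,M,s=cur();print((RR.T@(p-P0)).round(4),s["time"],s["contact_force"]@RR[:,0])
E
```

```text
[-0.0928  0.0003  0.0452] 3.4 0.40955683956072775
```

Call:
drive_tool([
  {"x": 0.03, "y": 0, "z": 0.07, "ax": 0, "ay": 0, "az": 0},
  {"x": 0.06, "y": 0, "z": 0.14, "ax": 0, "ay": 0, "az": 0},
  {"x": 0.09, "y": 0, "z": 0.2, "ax": 0, "ay": 0, "az": 0},
])

```text
time: 3.65
tool_pos: [0.5943, -0.2234, 0.0452]
tool_rot: [0.814, 0.13, 0.529, -0.201]
contact_force: [-0.0, 0.1, 0.0]
gripper_width: -0.001
```

```bash
python3 - <<'E'
from d import *
p,M,s=cur();print((RR.T@(p-P0)).round(4),s["time"],s["contact_force"]@RR[:,0])
f=grab("scene","s2");crop(f["img"],290,160,130,150,4,"s2.png")
E
```

```text
[-0.0875  0.0003  0.0452] 3.65 -0.06150386145349125
```

View pics/s2.png

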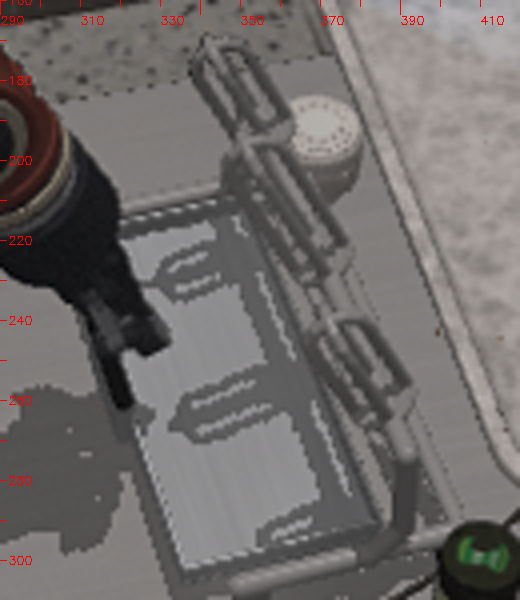

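```bash
python3 - <<'E'
from d import *
f=load("s2");p,M,s=cur()
print(proj(f,[p,p+M@[-.0187,0,0]]))
for d in (-.1423,-.1223,-.1023,-.0823): print(d,(proj(f,[rackpt(d,-.032,.065),rackpt(d,.032,.065),rackpt(d,0,.065),rackpt(d-.01,-.131,.03)])).round(0).tolist())
crop(f["img"],290,210,60,70,10,"s2z.png")
f=grab("top","t2");crop(f["img"],235,140,150,130,5,"t2z.png")
E
```

```text
[[333.1060726  251.9240232 ]
 [329.97369367 248.18697031]]
-0.1423 [[314.0, 263.0], [307.0, 242.0], [310.0, 252.0], [322.0, 307.0]]
-0.1223 [[322.0, 261.0], [315.0, 240.0], [319.0, 250.0], [330.0, 305.0]]
-0.1023 [[331.0, 259.0], [323.0, 238.0], [327.0, 248.0], [339.0, 303.0]]
-0.0823 [[339.0, 257.0], [331.0, 236.0], [335.0, 246.0], [347.0, 301.0]]
```

View pics/s2z.png

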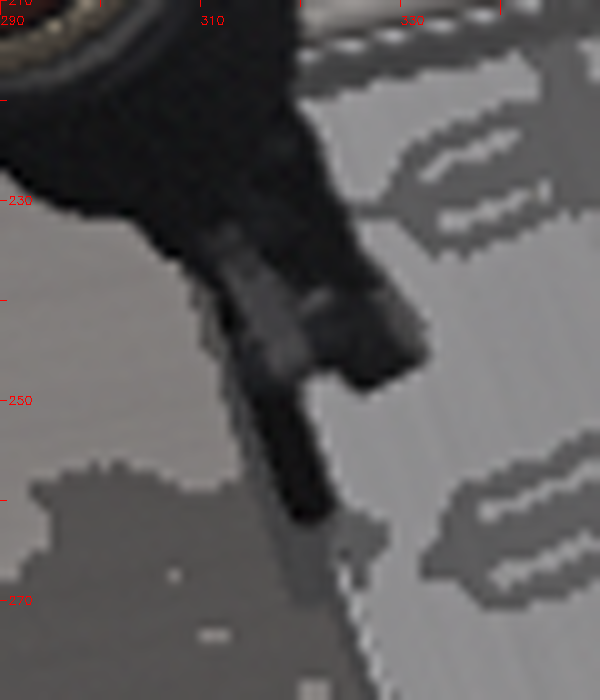

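View pics/t2z.png

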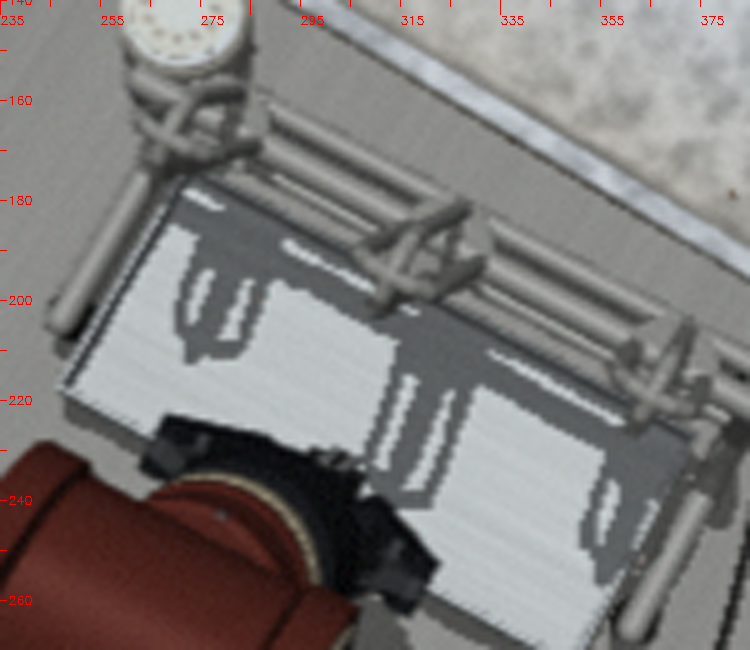

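```bash
python3 - <<'E'
from d import *
f=load("s2");p,M,s=cur()
for b in(0,.01,.02,.03,.04):
  for zz in(-.011,.011): print(b,zz,proj(f,[p+M@[-b,y,zz] for y in(-.012,.012)]).round(1).tolist())
c=cv2.resize(f["img"][130:290,230:400],None,fx=4,fy=4,interpolation=cv2.INTER_CUBIC)
c=cv2.convertScaleAbs(c,alpha=2.2,beta=20);cv2.imwrite("pics/s2b.png",c)
g=load("t2");c=cv2.resize(g["img"][190:330,200:360],None,fx=4,fy=4,interpolation=cv2.INTER_CUBIC)
c=cv2.convertScaleAbs(c,alpha=2.2,beta=20);cv2.imwrite("pics/t2b.png",c)
E
```

```text
0 -0.011 [[330.4, 257.9], [327.6, 250.2]]
0 0.011 [[338.5, 253.7], [335.7, 246.0]]
0.01 -0.011 [[328.7, 256.0], [325.9, 248.2]]
0.01 0.011 [[336.9, 251.7], [334.0, 244.0]]
0.02 -0.011 [[327.0, 254.0], [324.2, 246.2]]
0.02 0.011 [[335.2, 249.7], [332.4, 242.0]]
0.03 -0.011 [[325.2, 252.0], [322.5, 244.2]]
0.03 0.011 [[333.6, 247.7], [330.7, 239.9]]
0.04 -0.011 [[323.5, 249.9], [320.7, 242.1]]
0.04 0.011 [[331.8, 245.6], [329.0, 237.8]]
```

View pics/s2b.png

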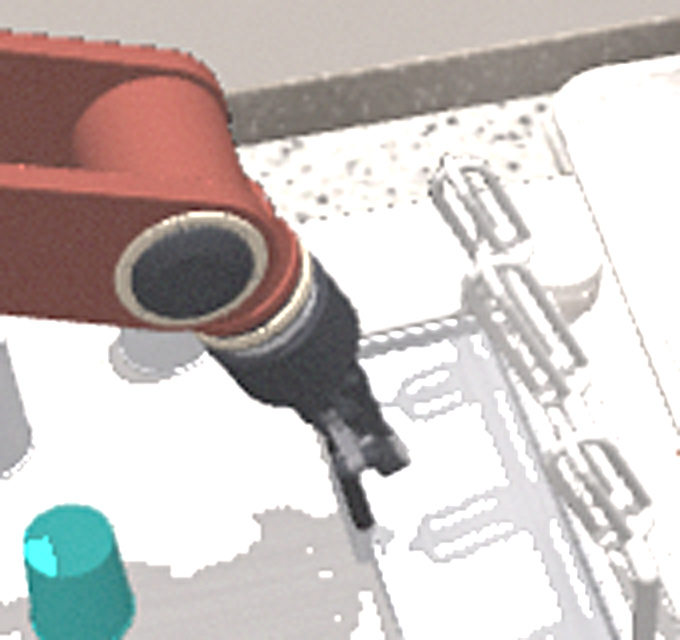

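View pics/t2b.png

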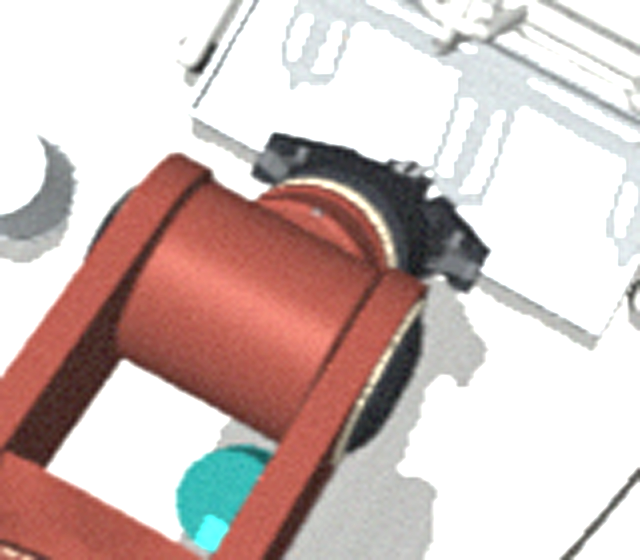

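Call:
drive_tool([
  {"x": -1.5, "y": 0, "z": 0, "ax": 0, "ay": 0, "az": 0},
  {"x": -3, "y": 0, "z": 0, "ax": 0, "ay": 0, "az": 0},
  {"x": -3.6, "y": 0, "z": 0, "ax": 0, "ay": 0, "az": 0},
  {"x": -3.6, "y": 0, "z": 0, "ax": 0, "ay": 0, "az": 0},
])

```text
time: 4.08
tool_pos: [0.5639, -0.2071, 0.1333]
tool_rot: [0.817, 0.129, 0.526, -0.201]
contact_force: [-0.1, 0.5, -0.1]
gripper_width: 0.001
```

```bash
python3 - <<'E'
from d import *
p,M,s=cur();print(p,(RR.T@(p-P0)).round(4),s["time"],s["contact_force"],s["gripper_width"])
f=grab("scene","s3")
for b in(0,.02,.04): print(b,proj(f,p+M@[-b,0,0]).round(1))
c=cv2.convertScaleAbs(f["img"],alpha=2.0,beta=15)
crop(c,265,160,150,130,5,"s3.png")
E
```

```text
[ 0.56394644 -0.2070815   0.1332568 ] [-0.1219  0.0007  0.1333] 4.0833 [-0.12652602  0.51018298 -0.08378656] 0.0006119414035273193
0 [[318.1 231.3]]
0.02 [[314.3 226.8]]
0.04 [[310.4 222.2]]
```

View pics/s3.png

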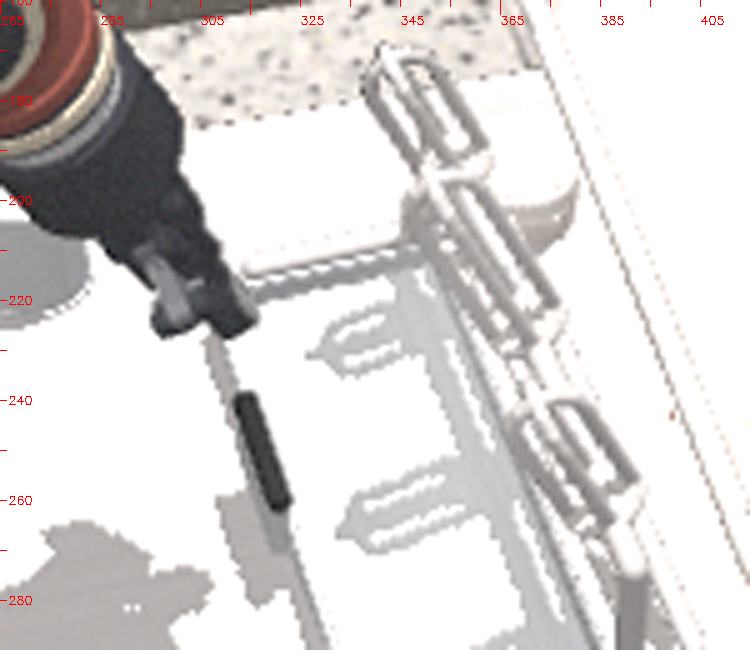

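```bash
python3 - <<'E'
from d import *
delta(rackpt(-.20,0,.133),A(),False);delta(rackpt(-.20,0,.02),A(),False);delta(rackpt(-.15,0,.02),A(),False)
E
```

```text
xyz [-1.36 -0.03 -2.77] a [-0.02  0.06  0.03] rows 1.8 tcp target [ 0.494 -0.172  0.133]
xyz [ 2.76 -0.02 -4.63] a [-0.02  0.06  0.03] rows 3.2 tcp target [ 0.494 -0.172  0.02 ]
xyz [ 3.58 -0.02 -2.8 ] a [-0.02  0.06  0.03] rows 2.7 tcp target [ 0.539 -0.195  0.02 ]
```

Call:
drive_tool([
  {"x": -0.7, "y": 0, "z": -1.4, "ax": 0, "ay": 0, "az": 0},
  {"x": -1.3, "y": 0, "z": -2.8, "ax": 0, "ay": 0, "az": 0},
  {"x": 0.3, "y": 0, "z": -3.6, "ax": 0, "ay": 0, "az": 0},
  {"x": 1.9, "y": 0, "z": -4.3, "ax": 0, "ay": 0, "az": 0},
  {"x": 2.8, "y": 0, "z": -4.6, "ax": 0, "ay": 0, "az": 0},
])

```text
time: 4.55
tool_pos: [0.4916, -0.1695, 0.0137]
tool_rot: [0.814, 0.13, 0.53, -0.201]
contact_force: [-0.3, -0.0, -0.5]
gripper_width: -0.002
```

Call:
drive_tool([
  {"x": 0.4, "y": 0, "z": 0.9, "ax": 0, "ay": 0, "az": 0},
  {"x": 0.8, "y": 0, "z": 1.8, "ax": 0, "ay": 0, "az": 0},
  {"x": 0.9, "y": 0, "z": 2.2, "ax": 0, "ay": 0, "az": 0},
  {"x": 0.9, "y": 0, "z": 2.2, "ax": 0, "ay": 0, "az": 0},
])

```text
time: 4.88
tool_pos: [0.5477, -0.1992, 0.0182]
tool_rot: [0.814, 0.13, 0.529, -0.201]
contact_force: [0.5, -1.1, 1.0]
gripper_width: 0.0
```

```bash
python3 - <<'E'
from d import *
p,M,s=cur();print(p,(RR.T@(p-P0)).round(4),s["time"],s["contact_force"],s["gripper_width"])
f=grab("scene","s4")
for b in(0,.02,.04): print(b,proj(f,p+M@[-b,0,0]).round(1))
c=cv2.convertScaleAbs(f["img"],alpha=2.0,beta=15)
crop(c,265,160,150,130,5,"s4.png")
E
```

```text
[ 0.54770478 -0.19924572  0.01823822] [-1.40e-01  1.00e-04  1.82e-02] 4.8833 [ 0.52914601 -1.1056023   1.01581207] 0.0002565763022345767
0 [[312.  263.8]]
0.02 [[308.4 259.9]]
0.04 [[304.8 256. ]]
```

View pics/s4.png

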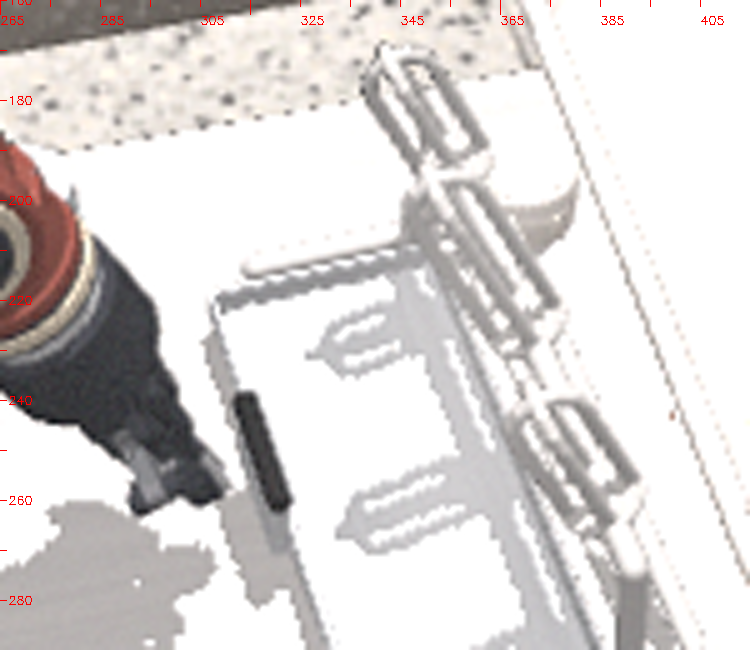

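Call:
drive_tool([
  {"x": 0.08, "y": 0, "z": 0.18, "ax": 0, "ay": 0, "az": 0},
  {"x": 0.16, "y": 0, "z": 0.37, "ax": 0, "ay": 0, "az": 0},
  {"x": 0.24, "y": 0, "z": 0.55, "ax": 0, "ay": 0, "az": 0},
  {"x": 0.32, "y": 0, "z": 0.73, "ax": 0, "ay": 0, "az": 0},
  {"x": 0.4, "y": 0, "z": 0.91, "ax": 0, "ay": 0, "az": 0},
])

```text
time: 5.35
tool_pos: [0.5684, -0.2097, 0.0185]
tool_rot: [0.814, 0.13, 0.529, -0.201]
contact_force: [-1.1, 0.8, -0.2]
gripper_width: 0.001
```

```bash
python3 - <<'E'
from d import *
p,M,s=cur();print(p,(RR.T@(p-P0)).round(4),s["time"],s["contact_force"],s["gripper_width"])
f=grab("scene","s5")
for b in(0,.02,.04): print(b,proj(f,p+M@[-b,0,0]).round(1))
c=cv2.convertScaleAbs(f["img"],alpha=2.0,beta=15)
crop(c,265,160,150,130,5,"s5.png")
E
```

```text
[ 0.56843092 -0.20974604  0.01849393] [-0.1167  0.0004  0.0185] 5.35 [-1.14440858  0.82488417 -0.2179622 ] 0.0008211812799367629
0 [[321.3 261.4]]
0.02 [[317.9 257.6]]
0.04 [[314.3 253.6]]
```

View pics/s5.png

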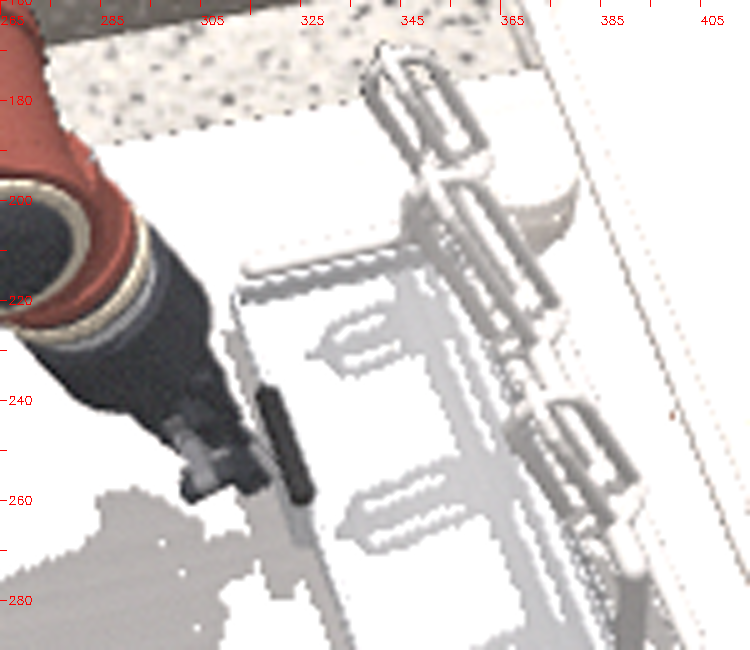

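Call:
drive_tool([
  {"x": 0.08, "y": 0, "z": 0.18, "ax": 0, "ay": 0, "az": 0},
  {"x": 0.16, "y": 0, "z": 0.37, "ax": 0, "ay": 0, "az": 0},
  {"x": 0.24, "y": 0, "z": 0.55, "ax": 0, "ay": 0, "az": 0},
])

```text
time: 5.65
tool_pos: [0.5819, -0.2168, 0.0185]
tool_rot: [0.814, 0.13, 0.529, -0.201]
contact_force: [-1.0, 1.8, 0.6]
gripper_width: -0.004
```

Call:
drive_tool([
  {"x": 0.05, "y": 0, "z": 0.11, "ax": 0, "ay": 0, "az": 0},
  {"x": 0.08, "y": 0, "z": 0.18, "ax": 0, "ay": 0, "az": 0},
  {"x": 0.08, "y": 0, "z": 0.18, "ax": 0, "ay": 0, "az": 0},
])

```text
time: 5.9
tool_pos: [0.5841, -0.218, 0.0174]
tool_rot: [0.812, 0.13, 0.532, -0.2]
contact_force: [-13.1, 6.1, 8.9]
gripper_width: 0.003
```

```bash
python3 - <<'E'
from d import *
p,M,s=cur();print(p,(RR.T@(p-P0)).round(4),s["time"],s["contact_force"],s["gripper_width"])
E
```

```text
[ 0.58408899 -0.21796335  0.01736424] [-0.0991  0.0003  0.0174] 5.9 [-13.08644013   6.06437768   8.85339045] 0.002896958322805876
```

Call:
drive_tool([
  {"x": -0.6, "y": 0, "z": -1.4, "ax": 0, "ay": 0, "az": 0},
  {"x": -1.3, "y": 0, "z": -2.9, "ax": 0, "ay": 0, "az": 0},
  {"x": -2.9, "y": 0, "z": -3.3, "ax": 0, "ay": 0, "az": 0},
  {"x": -4.5, "y": 0, "z": -3.3, "ax": 0, "ay": 0, "az": 0},
  {"x": -6, "y": 0, "z": -3.3, "ax": 0, "ay": 0, "az": 0},
], hand=0.85)

```text
time: 6.32
tool_pos: [0.4639, -0.155, 0.1224]
tool_rot: [0.814, 0.13, 0.53, -0.201]
contact_force: [1.2, -0.2, 1.3]
gripper_width: 0.708
```

```bash
cat >> d.py <<'E'
def V(yy=62.5): return frame(0,np.deg2rad(yy))
E
python3 - <<'E'
from d import *
p,M,s=cur();print(p,(RR.T@(p-P0)).round(4),s["time"],s["contact_force"],s["gripper_width"])
f=grab("scene","s6")
c=cv2.convertScaleAbs(f["img"],alpha=2.0,beta=15)
crop(c,265,160,150,130,5,"s6.png")
delta([.446,.0134,.2],V(),False)
E
```

```text
[ 0.46394767 -0.15495449  0.12239228] [-0.2347  0.0007  0.1224] 6.3167 [ 1.20220512 -0.18422637  1.32716918] 0.7075520155037361
xyz [-4.06  5.62 -2.44] a [-0.02  4.98  0.02] rows 4.4 tcp target [0.446 0.013 0.2  ]
```

View pics/s6.png

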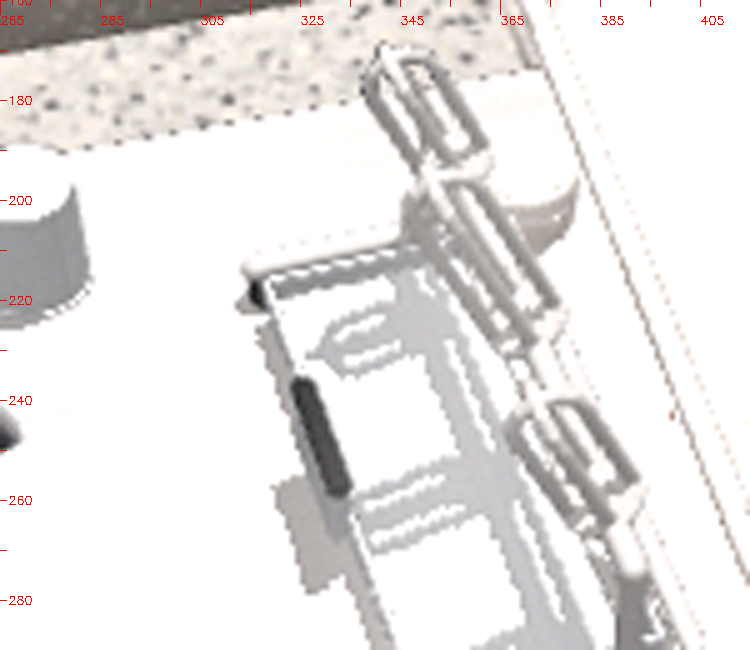

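Call:
drive_tool([
  {"x": -2, "y": 1, "z": -1.2, "ax": 0, "ay": 1.3, "az": 0},
  {"x": -3.6, "y": 2, "z": -2.2, "ax": 0, "ay": 2.6, "az": 0},
  {"x": -4.1, "y": 3.6, "z": -2.4, "ax": 0, "ay": 4, "az": 0},
  {"x": -4.1, "y": 5, "z": -2.4, "ax": 0, "ay": 5, "az": 0},
  {"x": -4.1, "y": 5.6, "z": -2.4, "ax": 0, "ay": 5, "az": 0},
])

```text
time: 6.78
tool_pos: [0.4485, 0.0142, 0.1946]
tool_rot: [0.682, 0.171, 0.691, -0.168]
contact_force: [1.2, 0.0, -0.1]
gripper_width: 0.849
```

Call:
drive_tool([
  {"x": 0, "y": 0, "z": 0, "ax": 0, "ay": 0, "az": 0},
])

```text
time: 6.87
tool_pos: [0.4481, 0.017, 0.1932]
tool_rot: [0.682, 0.169, 0.692, -0.165]
contact_force: [-0.1, -0.0, -0.9]
gripper_width: 0.851
```

```bash

python3 - <<'E'
from d import *
p,M,s=cur();print(p,s["time"],s["contact_force"],s["gripper_width"])
f=grab("scene","s7");g=grab("top","t7")
for b in (0,.02,.04):
  Q=[p+M@[-b,y,z] for y in (-.036,.036,0) for z in(0,)]
  print(b,proj(f,Q).round(1).tolist(),proj(g,Q).round(1).tolist())
crop(cv2.convertScaleAbs(f["img"],alpha=1.8,beta=15),170,130,120,130,5,"s7.png")
crop(cv2.convertScaleAbs(g["img"],alpha=1.8,beta=15),120,230,130,110,5,"t7.png")
delta([.446,.0134,.12],V(),False)
E
```

```text
[0.4480946  0.01695754 0.19323959] 6.8667 [-0.10745852 -0.00694288 -0.86967899] 0.8506521855736148
0 [[214.9, 197.8], [210.0, 175.7], [212.4, 186.6]] [[186.4, 301.2], [152.3, 282.3], [169.4, 291.7]]
0.02 [[213.5, 191.5], [208.6, 169.4], [211.0, 180.3]] [[183.6, 300.6], [148.7, 281.4], [166.1, 291.0]]
0.04 [[212.1, 185.1], [207.2, 162.9], [209.6, 173.8]] [[180.6, 300.1], [144.9, 280.3], [162.8, 290.2]]
xyz [ 2.86 -0.01  0.06] a [-0.   -0.19  0.02] rows 1.7 tcp target [0.446 0.013 0.12 ]
```

View pics/s7.png

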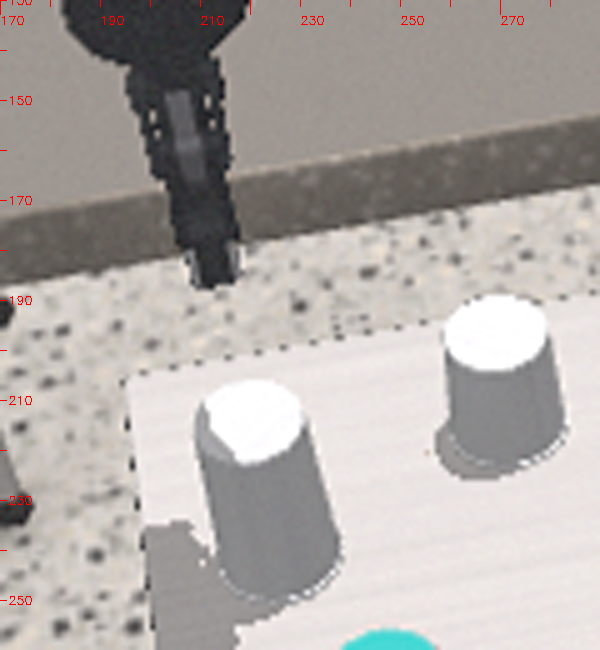

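View pics/t7.png

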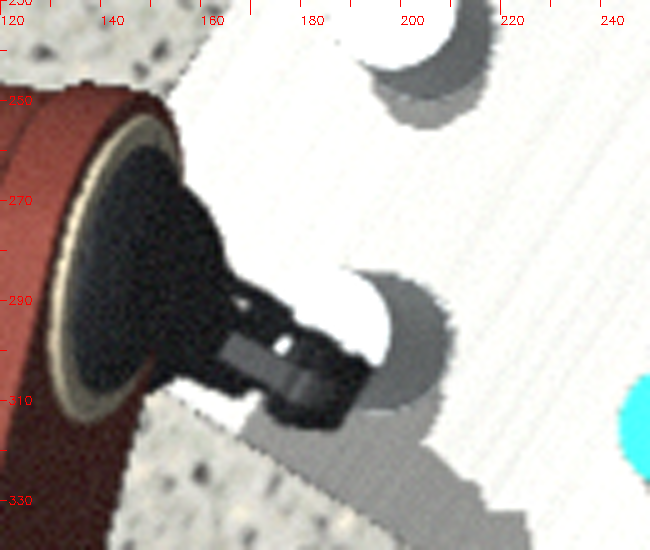

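Call:
drive_tool([
  {"x": 1.5, "y": 0, "z": 0.05, "ax": 0, "ay": -0.2, "az": 0},
  {"x": 2.9, "y": 0, "z": 0.06, "ax": 0, "ay": -0.2, "az": 0},
  {"x": 3.6, "y": 0, "z": 0.06, "ax": 0, "ay": -0.2, "az": 0},
  {"x": 3.6, "y": 0, "z": 0.06, "ax": 0, "ay": -0.2, "az": 0},
])

```text
time: 7.3
tool_pos: [0.4406, 0.0125, 0.0957]
tool_rot: [0.683, 0.169, 0.69, -0.171]
contact_force: [-0.2, 0.5, -0.8]
gripper_width: 0.849
```

```bash

python3 - <<'E'
from d import *
p,M,s=cur();print(p,s["time"],s["contact_force"],s["gripper_width"])
f=grab("scene","s8")
crop(cv2.convertScaleAbs(f["img"],alpha=1.8,beta=15),170,130,120,130,5,"s8.png")
delta([.446,.0134,.048],V(),False)
E
```

```text
[0.44055159 0.01254747 0.09572797] 7.3 [-0.22679269  0.45232222 -0.84879339] 0.8493606097664335
xyz [2.03 0.11 0.11] a [-0.05 -0.06  0.04] rows 1.2 tcp target [0.446 0.013 0.048]
```

View pics/s8.png

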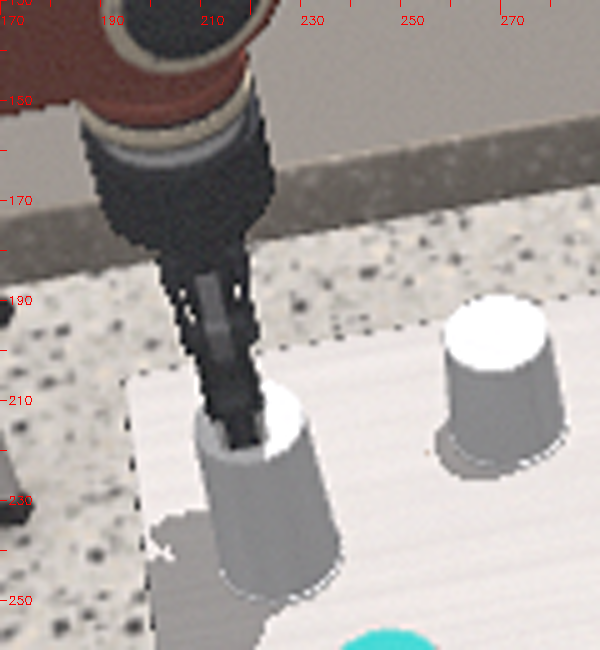

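Call:
drive_tool([
  {"x": 0, "y": 0.1, "z": 0.2, "ax": 0, "ay": 0, "az": 0},
  {"x": 0, "y": 0.1, "z": 0.2, "ax": 0, "ay": 0, "az": 0},
  {"x": 0, "y": 0.1, "z": 0.2, "ax": 0, "ay": 0, "az": 0},
])

```text
time: 7.6
tool_pos: [0.4524, 0.0124, 0.1036]
tool_rot: [0.688, 0.169, 0.685, -0.17]
contact_force: [0.3, 0.4, 0.3]
gripper_width: 0.851
```

```bash

python3 - <<'E'
from d import *
p,M,s=cur();print(p,M.round(3),s["time"],s["gripper_width"])
f=grab("scene","s9");g=grab("top","t9")
for b in (0.02,.033):
  Q=[p+M@[-b,y,z] for y in (-.036,-.05) for z in(-.011,.011)]
  print(b,proj(f,Q).round(1).tolist(),proj(g,Q).round(1).tolist())
crop(cv2.convertScaleAbs(f["img"],alpha=1.3,beta=5),190,180,60,80,10,"s9.png")
crop(cv2.convertScaleAbs(g["img"],alpha=1.3,beta=15),140,260,80,70,10,"t9.png")
E
```

```text
[0.4523633  0.01239284 0.10364541] [[ 0.003  0.465  0.885]
 [-0.002  0.885 -0.465]
 [-1.    -0.     0.004]] 7.6 0.850609634180436
0.02 [[217.6, 219.5], [227.1, 217.5], [218.6, 223.9], [228.1, 221.9]] [[195.2, 305.4], [201.0, 295.5], [201.3, 308.8], [207.2, 298.9]]
0.033 [[216.7, 215.8], [226.2, 213.8], [217.7, 220.2], [227.2, 218.2]] [[193.5, 305.2], [199.5, 295.2], [199.8, 308.7], [205.7, 298.6]]
```

View pics/s9.png

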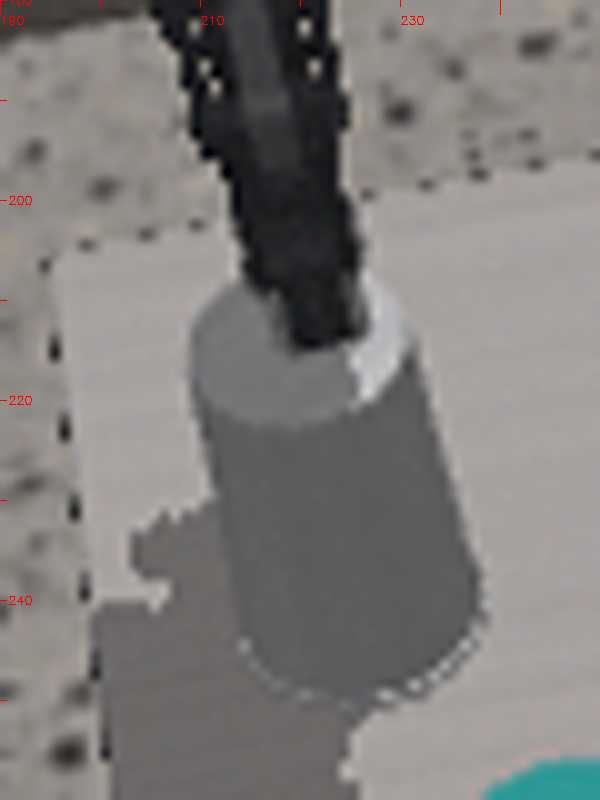

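View pics/t9.png

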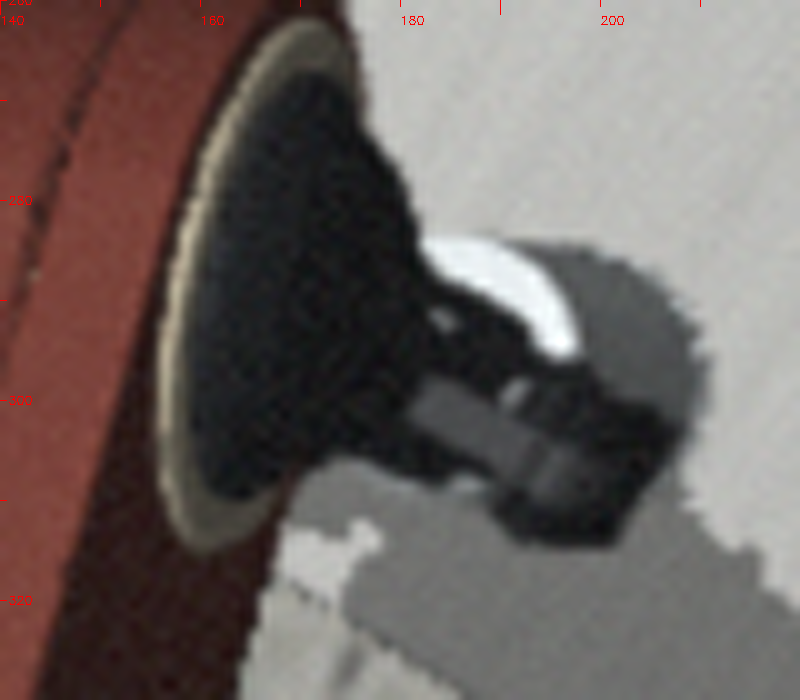

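```bash

python3 - <<'E'
from d import *
p,M,s=cur();print(p,s["time"],s["joint_vel"].round(3))
delta([.446,.0134,.048],V(),False)
E
```

```text
[0.45164812 0.01270087 0.10292022] 7.7 [ 0.003  0.002  0.013  0.001  0.    -0.001]
xyz [ 2.2  -0.08 -0.22] a [-0.03  0.03  0.01] rows 1.3 tcp target [0.446 0.013 0.048]
```

Call:
drive_tool([
  {"x": 0.4, "y": -0.08, "z": -0.22, "ax": 0, "ay": 0, "az": 0},
  {"x": 1.0, "y": -0.08, "z": -0.22, "ax": 0, "ay": 0, "az": 0},
  {"x": 1.7, "y": -0.08, "z": -0.22, "ax": 0, "ay": 0, "az": 0},
  {"x": 2.2, "y": -0.08, "z": -0.22, "ax": 0, "ay": 0, "az": 0},
  {"x": 2.2, "y": -0.08, "z": -0.22, "ax": 0, "ay": 0, "az": 0},
])

```text
time: 8.12
tool_pos: [0.4414, 0.0142, 0.0428]
tool_rot: [0.684, 0.168, 0.689, -0.17]
contact_force: [-0.5, -0.4, -0.7]
gripper_width: 0.848
```

```bash

python3 - <<'E'
from d import *
f=grab("scene","s10")
p,M,s=cur();print(p,s["time"],s["contact_force"])
crop(cv2.convertScaleAbs(f["img"],alpha=1.5,beta=5),190,180,60,80,10,"s10.png")
E
```

```text
[0.44261766 0.01404101 0.04438577] 8.1667 [-0.07150687 -0.6587273  -0.17949385]
```

View pics/s10.png

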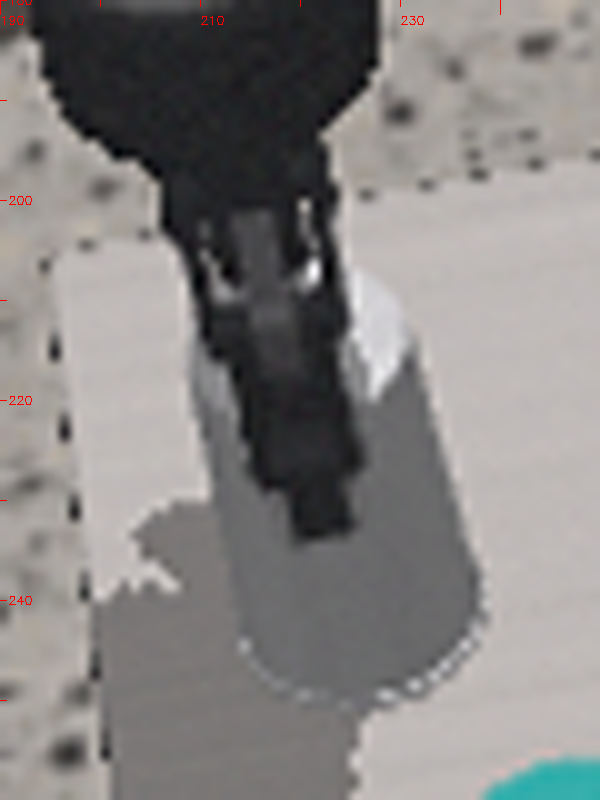

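Call:
drive_tool([
  {"x": 0, "y": 0, "z": 0, "ax": 0, "ay": 0, "az": 0},
  {"x": 0, "y": 0, "z": 0, "ax": 0, "ay": 0, "az": 0},
  {"x": 0, "y": 0, "z": 0, "ax": 0, "ay": 0, "az": 0},
  {"x": 0, "y": 0, "z": 0, "ax": 0, "ay": 0, "az": 0},
  {"x": 0, "y": 0, "z": 0, "ax": 0, "ay": 0, "az": 0},
], hand=0)

```text
time: 8.58
tool_pos: [0.4458, 0.0138, 0.0477]
tool_rot: [0.687, 0.169, 0.686, -0.169]
contact_force: [0.0, 1.6, 5.0]
gripper_width: 0.617
```

```bash

python3 - <<'E'
from d import *
f=grab("scene","s11")
p,M,s=cur();print(p,s["time"],s["contact_force"],s["gripper_width"])
crop(cv2.convertScaleAbs(f["img"],alpha=1.5,beta=5),190,180,60,80,10,"s11.png")
E
```

```text
[0.44578255 0.01377875 0.0476229 ] 8.6333 [-0.50689586  2.02062587  5.10462506] 0.6093160011542761
```

View pics/s11.png

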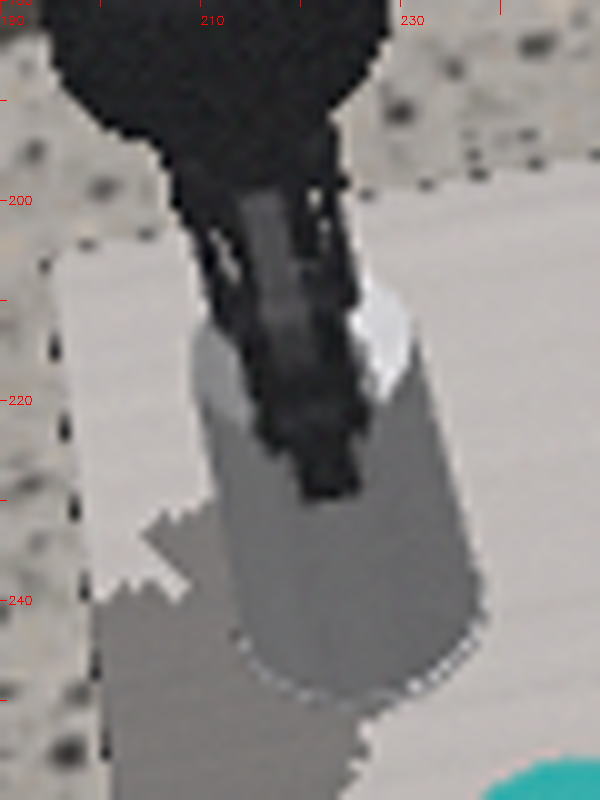

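```bash
cat >> d.py <<'E'
AX=RR@np.array([-np.cos(np.deg2rad(66)),0,np.sin(np.deg2rad(66))])
def pegpose(which,send,bend):
    "TCP position so that the closed end (outside) is at arc send from root"
    root=rackpt(0,.105*which,.115); return root+AX*(send-bend)
E
python3 - <<'E'
from d import *
T=pegpose(0,.122+.03+.104,.0563);print(T)
delta([.446,.0138,.30],V(),False)
delta(T,A(),False)
E
```

```text
[ 0.59975227 -0.22649433  0.29743503]
xyz [-10.1    0.     0.03] a [-0.03  0.02  0.  ] rows 6.1 tcp target [0.446 0.014 0.3  ]
xyz [-9.97 -5.66  9.94] a [-0.03 -4.78  0.01] rows 9.1 tcp target [ 0.6   -0.226  0.297]
```

Call:
drive_tool([
  {"x": -0.6, "y": 0, "z": 0, "ax": 0, "ay": 0, "az": 0},
  {"x": -2, "y": 0, "z": 0, "ax": 0, "ay": 0, "az": 0},
  {"x": -3.6, "y": 0, "z": 0, "ax": 0, "ay": 0, "az": 0},
  {"x": -5.2, "y": 0, "z": 0, "ax": 0, "ay": 0, "az": 0},
  {"x": -6.8, "y": 0, "z": 0, "ax": 0, "ay": 0, "az": 0},
])

```text
time: 9.05
tool_pos: [0.4436, 0.0138, 0.2168]
tool_rot: [0.686, 0.168, 0.688, -0.17]
contact_force: [0.1, -0.5, -1.0]
gripper_width: 0.61
```

Call:
drive_tool([
  {"x": -1.2, "y": -0.5, "z": 1.0, "ax": 0, "ay": -0.7, "az": 0},
  {"x": -2.4, "y": -1.4, "z": 2.2, "ax": 0, "ay": -1.8, "az": 0},
  {"x": -3.2, "y": -2.2, "z": 3.4, "ax": 0, "ay": -3, "az": 0},
  {"x": -3.2, "y": -3.0, "z": 4.8, "ax": 0, "ay": -4, "az": 0},
  {"x": -3.2, "y": -3.8, "z": 6.2, "ax": 0, "ay": -4.8, "az": 0},
])

```text
time: 9.47
tool_pos: [0.5377, -0.1415, 0.2995]
tool_rot: [0.816, 0.128, 0.526, -0.201]
contact_force: [1.5, 1.5, -2.1]
gripper_width: 0.615
```

```bash
python3 - <<'E'
from d import *
p,M,s=cur();print(p,s["time"],s["contact_force"],s["gripper_width"])
delta(pegpose(0,.122+.03+.104,.0563),A(),False)
E
```

```text
[ 0.53769234 -0.14150998  0.29954733] 9.4667 [ 1.51723462  1.4738197  -2.12526809] 0.6152583328028206
xyz [ 1.64 -1.86  3.4 ] a [-0.01  0.09  0.03] rows 2.5 tcp target [ 0.6   -0.226  0.297]
```

Call:
drive_tool([
  {"x": 0.5, "y": -0.6, "z": 1.1, "ax": 0, "ay": 0, "az": 0},
  {"x": 1.1, "y": -1.2, "z": 2.2, "ax": 0, "ay": 0, "az": 0},
  {"x": 1.6, "y": -1.8, "z": 3.2, "ax": 0, "ay": 0, "az": 0},
  {"x": 1.6, "y": -1.86, "z": 3.4, "ax": 0, "ay": 0, "az": 0},
  {"x": 1.6, "y": -1.86, "z": 3.4, "ax": 0, "ay": 0, "az": 0},
])

```text
time: 9.88
tool_pos: [0.598, -0.2261, 0.2923]
tool_rot: [0.813, 0.13, 0.531, -0.202]
contact_force: [-0.8, 0.2, -1.2]
gripper_width: 0.616
```

```bash
python3 - <<'E'
from d import *
f=grab("scene","s12");g=grab("top","t12")
p,M,s=cur();print(p,s["time"],s["contact_force"],s["gripper_width"])
delta(pegpose(0,.122+.03+.104,.0563),A(),False)
crop(cv2.convertScaleAbs(f["img"],alpha=1.5,beta=5),290,110,130,140,5,"s12.png")
crop(cv2.convertScaleAbs(g["img"],alpha=1.5,beta=5),250,120,140,120,5,"t12.png")
E
```

```text
[ 0.59772912 -0.22432095  0.29342929] 9.9833 [-0.18644923  0.06315304 -1.86525698] 0.6133763992153187
xyz [-0.1  -0.04  0.17] a [-0.02 -0.03  0.03] rows 0.1 tcp target [ 0.6   -0.226  0.297]
```

View pics/s12.png

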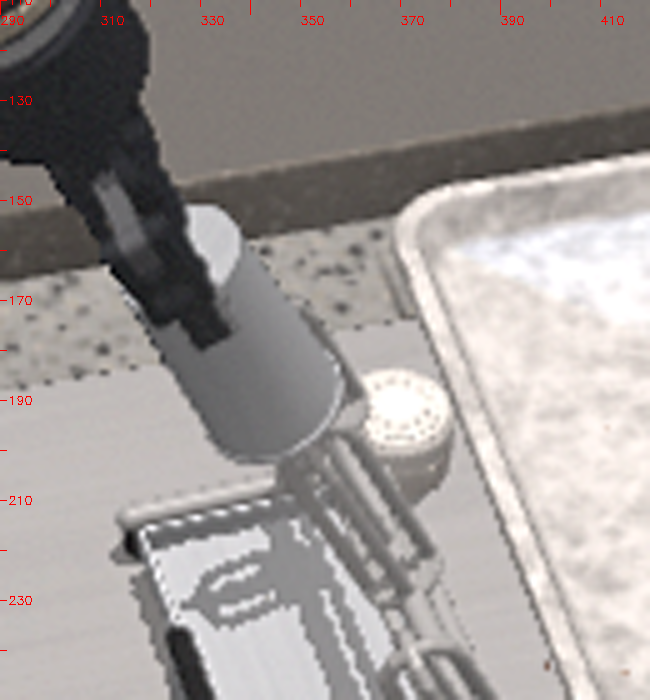

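View pics/t12.png

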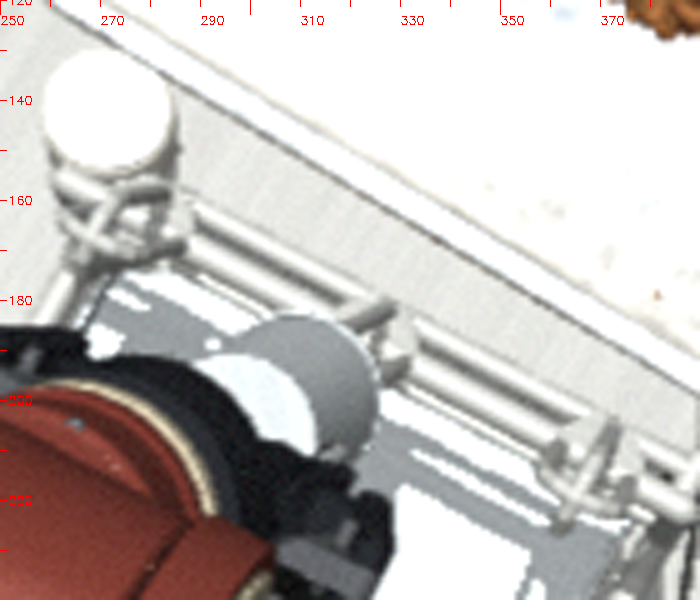

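```bash
cat >> d.py <<'E'
def mouldwire(p,M,bend,h,off=(0,0)):
    out=[]
    for s,r in((bend,.0265),(bend-h+.004,.0315),(bend-h,.0315)):
        out.append(np.array([p+M@np.array([-s,off[0]+r*np.cos(a),off[1]+r*np.sin(a)]) for a in np.linspace(0,2*np.pi,40)]))
    for a in np.linspace(0,2*np.pi,9)[:-1]:
        out.append(np.array([p+M@np.array([-bend,off[0]+.0265*np.cos(a),off[1]+.0265*np.sin(a)]),p+M@np.array([-bend+h-.004,off[0]+.03*np.cos(a),off[1]+.03*np.sin(a)])]))
    return out
PS=(.6737,-.264);PT=(.6704,-.264)
def both(tag,bend,h,off=(0,0),k=5):
    p,M,s=cur();print(p.round(4),s["time"],s["contact_force"].round(1),s["gripper_width"].round(3))
    f=grab("scene",tag+"s");g=grab("top",tag+"t")
    for ff in(f,g): ff["img"]=cv2.convertScaleAbs(ff["img"],alpha=1.6,beta=5)
    ex=[(w,(255,0,255)) for w in mouldwire(p,M,bend,h,off)[:3]] if h else []
    overlay(f,PS,YAW,k,300,130,115,118,tag+"s.png",extra=ex);overlay(g,PT,YAW,k,250,130,140,115,tag+"t.png",extra=ex)
E
python3 - <<'E'
from d import *
both("a1",.0563,.104)
E
```

```text
Traceback (most recent call last):
  File "d.py", line 18, in both
    p,M,s=cur();print(p.round(4),s["time"],s["contact_force"].round(1),s["gripper_width"].round(3))
                                                                       ^^^^^^^^^^^^^^^^^^^^^^^^
AttributeError: 'float' object has no attribute 'round'
```

```bash
sed -i 's/s\["gripper_width"\].round(3)/round(s["gripper_width"],3)/' d.py
python3 - <<'E'
from d import *
both("a1",.0563,.104)
E
```

```text
[ 0.5977 -0.2243  0.2934] 9.9833 [-0.2  0.1 -1.9] 0.613
```

View pics/a1s.png

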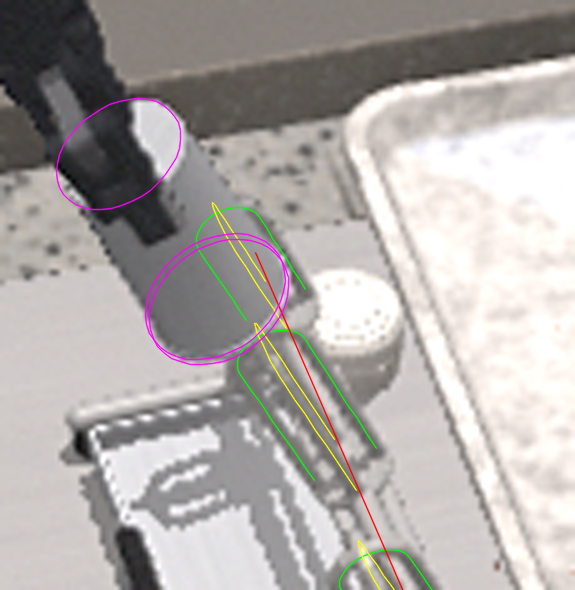

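View pics/a1t.png

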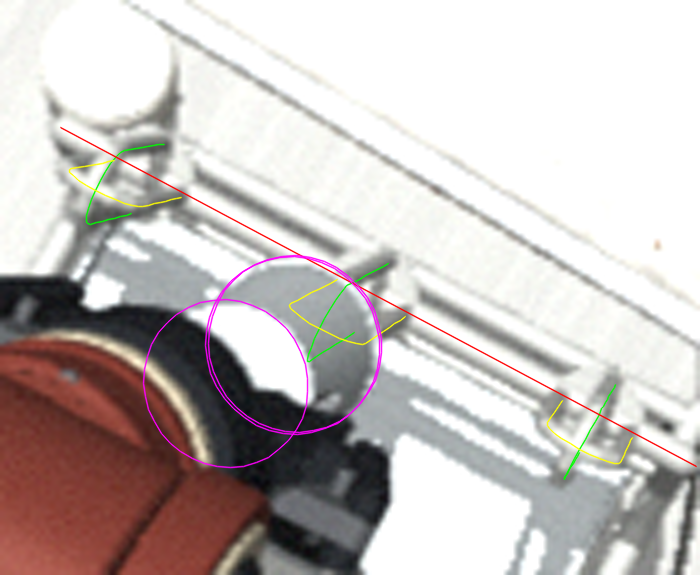

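```bash
sed -i 's/P0=np.array(\[.6718,-.264,0\])/P0=np.array([.673,-.264,0])/' h.py
python3 - <<'E'
from d import *
for e in(.03,-.03,-.095): delta(pegpose(0,.122+e+.104,.0563),A(),False)
E
```

```text
xyz [-0.05 -0.04  0.2 ] a [-0.01 -0.01  0.02] rows 0.1 tcp target [ 0.601 -0.226  0.297]
xyz [ 2.35 -0.04  0.2 ] a [-0.01 -0.01  0.02] rows 1.4 tcp target [ 0.623 -0.238  0.243]
xyz [ 4.95 -0.03  0.2 ] a [-0.01 -0.01  0.02] rows 3.0 tcp target [ 0.646 -0.25   0.183]
```

Call:
drive_tool([
  {"x": -0.05, "y": -0.04, "z": 0.2, "ax": 0, "ay": 0, "az": 0},
  {"x": 0.4, "y": -0.04, "z": 0.2, "ax": 0, "ay": 0, "az": 0},
  {"x": 1.0, "y": -0.04, "z": 0.2, "ax": 0, "ay": 0, "az": 0},
  {"x": 1.6, "y": -0.04, "z": 0.2, "ax": 0, "ay": 0, "az": 0},
  {"x": 2.1, "y": -0.04, "z": 0.2, "ax": 0, "ay": 0, "az": 0},
])

```text
time: 10.5
tool_pos: [0.6209, -0.2374, 0.247]
tool_rot: [0.814, 0.129, 0.529, -0.201]
contact_force: [0.2, 1.1, -1.6]
gripper_width: 0.616
```

```bash
python3 - <<'E'
from d import *
both("a2",.0563,.104)
for e in(-.03,-.104,): delta(pegpose(0,.122+e+.104,.0563),A(),False)
E
```

```text
[ 0.6209 -0.2374  0.247 ] 10.5 [ 0.2  1.1 -1.6] 0.616
xyz [0.11 0.03 0.08] a [-0.02 -0.07  0.03] rows 0.1 tcp target [ 0.623 -0.238  0.243]
xyz [3.07 0.03 0.1 ] a [-0.02 -0.07  0.03] rows 1.8 tcp target [ 0.649 -0.252  0.175]
```

View pics/a2s.png

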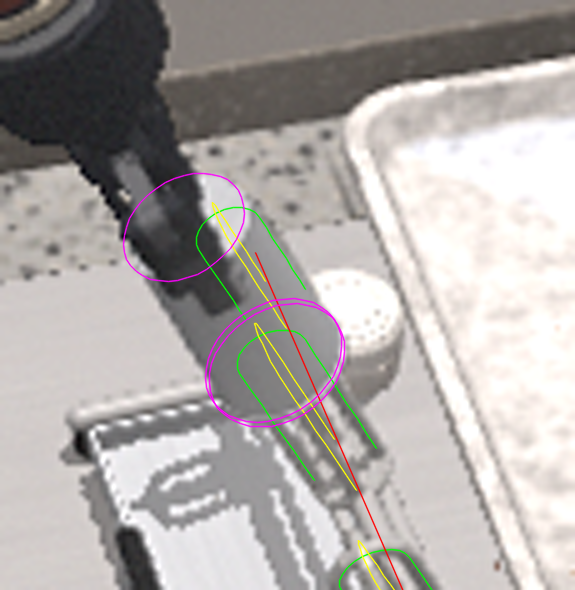

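View pics/a2t.png

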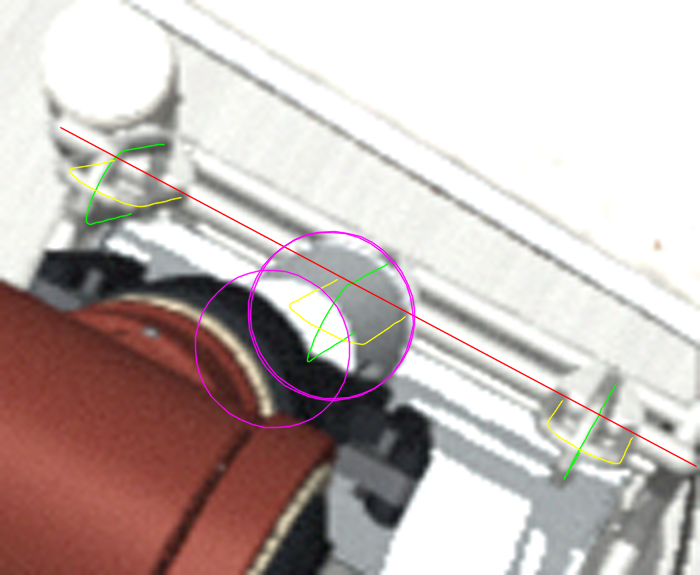

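Call:
drive_tool([
  {"x": 0.6, "y": 0.02, "z": 0.05, "ax": 0, "ay": 0, "az": 0},
  {"x": 1.2, "y": 0.02, "z": 0.07, "ax": 0, "ay": 0, "az": 0},
  {"x": 1.8, "y": 0.02, "z": 0.08, "ax": 0, "ay": 0, "az": 0},
  {"x": 2.2, "y": 0.02, "z": 0.08, "ax": 0, "ay": 0, "az": 0},
  {"x": 2.4, "y": 0.02, "z": 0.08, "ax": 0, "ay": 0, "az": 0},
])

```text
time: 11.02
tool_pos: [0.6436, -0.2493, 0.1913]
tool_rot: [0.813, 0.13, 0.531, -0.201]
contact_force: [0.2, 0.3, -2.0]
gripper_width: 0.615
```

Call:
drive_tool([
  {"x": 0, "y": 0, "z": 0, "ax": 0, "ay": 0, "az": 0},
])

```text
time: 11.1
tool_pos: [0.6435, -0.2493, 0.1918]
tool_rot: [0.813, 0.13, 0.531, -0.201]
contact_force: [-0.0, 0.0, -1.3]
gripper_width: 0.612
```

```bash
python3 - <<'E'
from d import *
p,M,s=cur();print(p,s["time"],s["contact_force"],s["gripper_width"])
for e in(-.1,): delta(pegpose(0,.122+e+.104,.0563),A(),False)
E
```

```text
[ 0.64352842 -0.24930575  0.19179028] 11.1 [-0.03628379  0.04363286 -1.26991041] 0.6117702935458553
xyz [ 0.55  0.02 -0.04] a [-0.02 -0.05  0.03] rows 0.3 tcp target [ 0.648 -0.251  0.179]
```

Now slow to contact.

Call:
drive_tool([
  {"x": 0.15, "y": 0, "z": 0, "ax": 0, "ay": 0, "az": 0},
  {"x": 0.3, "y": 0, "z": 0, "ax": 0, "ay": 0, "az": 0},
  {"x": 0.4, "y": 0, "z": 0, "ax": 0, "ay": 0, "az": 0},
  {"x": 0.4, "y": 0, "z": 0, "ax": 0, "ay": 0, "az": 0},
])

```text
time: 11.43
tool_pos: [0.6478, -0.2515, 0.1851]
tool_rot: [0.814, 0.13, 0.529, -0.201]
contact_force: [0.2, -0.3, -2.1]
gripper_width: 0.617
```

Call:
drive_tool([
  {"x": 0.08, "y": 0, "z": 0, "ax": 0, "ay": 0, "az": 0},
  {"x": 0.16, "y": 0, "z": 0, "ax": 0, "ay": 0, "az": 0},
  {"x": 0.16, "y": 0, "z": 0, "ax": 0, "ay": 0, "az": 0},
])

```text
time: 11.68
tool_pos: [0.6492, -0.2522, 0.1813]
tool_rot: [0.814, 0.13, 0.529, -0.201]
contact_force: [-0.3, 0.6, -2.2]
gripper_width: 0.616
```

```bash
python3 - <<'E'
from d import *
p,M,s=cur();print(p,s["time"],s["contact_force"],s["gripper_width"])
for e in(-.1,): delta(pegpose(0,.122+e+.104,.0563),A(),False)
E
```

```text
[ 0.64916829 -0.25221931  0.18131017] 11.6833 [-0.2887504   0.6168723  -2.15783351] 0.6164094249522429
xyz [ 0.07  0.02 -0.11] a [-0.02 -0.01  0.03] rows 0.1 tcp target [ 0.648 -0.251  0.179]
```

Call:
drive_tool([
  {"x": 0.06, "y": 0, "z": -0.06, "ax": 0, "ay": 0, "az": 0},
  {"x": 0.12, "y": 0, "z": -0.06, "ax": 0, "ay": 0, "az": 0},
  {"x": 0.12, "y": 0, "z": -0.06, "ax": 0, "ay": 0, "az": 0},
])

```text
time: 11.93
tool_pos: [0.6492, -0.2522, 0.1799]
tool_rot: [0.814, 0.129, 0.529, -0.201]
contact_force: [-6.5, 2.5, 4.1]
gripper_width: 0.615
```

```bash
python3 - <<'E'
from d import *
p,M,s=cur();print(p,s["time"],s["contact_force"],s["gripper_width"])
for e in(-.1,): delta(pegpose(0,.122+e+.104,.0563),A(),False)
both("a3",.0563,.104)
E
```

```text
[ 0.64919227 -0.2522109   0.17993797] 11.9333 [-6.45114452  2.53269587  4.12269265] 0.6151239828894353
xyz [ 0.02  0.02 -0.09] a [-0.02  0.    0.03] rows 0.1 tcp target [ 0.648 -0.251  0.179]
[ 0.6492 -0.2522  0.1799] 11.9333 [-6.5  2.5  4.1] 0.615
```

View pics/a3s.png

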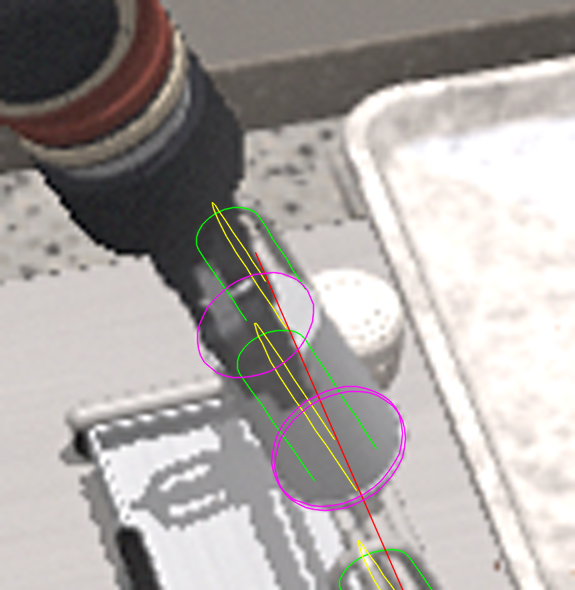

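Call:
drive_tool([
  {"x": 0, "y": 0, "z": 0, "ax": 0, "ay": 0, "az": 0},
  {"x": 0, "y": 0, "z": 0, "ax": 0, "ay": 0, "az": 0},
  {"x": 0, "y": 0, "z": 0, "ax": 0, "ay": 0, "az": 0},
  {"x": 0, "y": 0, "z": 0, "ax": 0, "ay": 0, "az": 0},
], hand=0.85)

```text
time: 12.37
tool_pos: [0.6493, -0.2523, 0.1785]
tool_rot: [0.814, 0.13, 0.529, -0.201]
contact_force: [0.2, -0.3, 0.8]
gripper_width: 0.85
```

Call:
drive_tool([
  {"x": -0.6, "y": 0, "z": 0, "ax": 0, "ay": 0, "az": 0},
  {"x": -1.6, "y": 0, "z": 0, "ax": 0, "ay": 0, "az": 0},
  {"x": -3, "y": 0, "z": 0, "ax": 0, "ay": 0, "az": 0},
  {"x": -4.6, "y": 0, "z": 0, "ax": 0, "ay": 0, "az": 0},
  {"x": -5.5, "y": 0, "z": -0.6, "ax": 0, "ay": 0, "az": 0},
])

```text
time: 12.78
tool_pos: [0.5891, -0.2206, 0.3045]
tool_rot: [0.816, 0.129, 0.526, -0.201]
contact_force: [-0.1, 0.2, 1.9]
gripper_width: 0.847
```

```bash
python3 - <<'E'
from d import *
both("a4",.0563,0)
delta([.5846,.0012,.17],V(),False)
E
```

```text
[ 0.5891 -0.2206  0.3045] 12.7833 [-0.1  0.2  1.9] 0.847
xyz [ 3.13  7.77 -6.08] a [-0.02  4.91  0.02] rows 6.2 tcp target [0.585 0.001 0.17 ]
```

View pics/a4s.png

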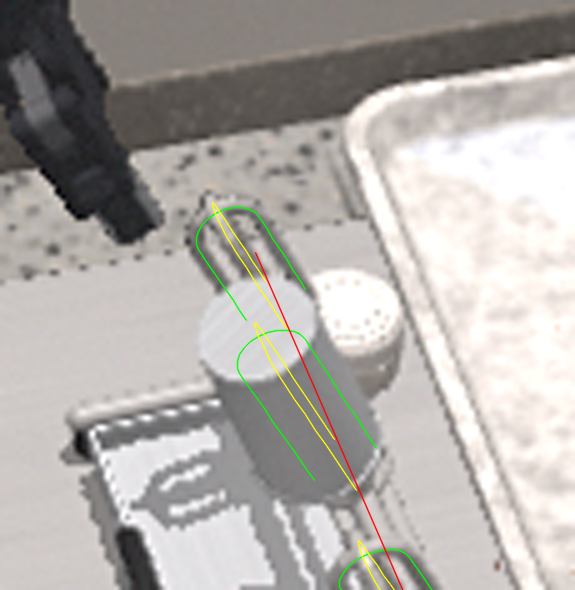

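View pics/a4t.png

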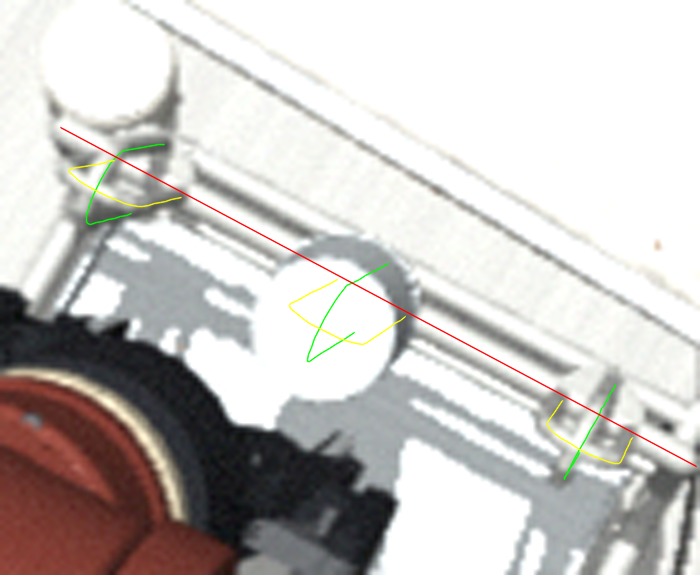

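Call:
drive_tool([
  {"x": 0.3, "y": 1.3, "z": -1.0, "ax": 0, "ay": 0.8, "az": 0},
  {"x": 0.7, "y": 2.6, "z": -2.0, "ax": 0, "ay": 1.8, "az": 0},
  {"x": 1.1, "y": 4.0, "z": -3.0, "ax": 0, "ay": 3, "az": 0},
  {"x": 1.5, "y": 5.3, "z": -4.0, "ax": 0, "ay": 4, "az": 0},
  {"x": 1.9, "y": 6.6, "z": -5.0, "ax": 0, "ay": 4.9, "az": 0},
])

```text
time: 13.3
tool_pos: [0.5803, -0.0318, 0.2036]
tool_rot: [0.682, 0.169, 0.691, -0.169]
contact_force: [0.5, -0.3, 0.3]
gripper_width: 0.851
```

```bash
python3 - <<'E'
from d import *
p,M,s=cur();print(p,s["time"])
delta([.5846,.0012,.12],V(),False)
E
```

```text
[ 0.58032574 -0.03179515  0.20356341] 13.3
xyz [ 3.35  1.26 -0.42] a [-0.03 -0.15  0.02] rows 2.2 tcp target [0.585 0.001 0.12 ]
```

Call:
drive_tool([
  {"x": 0.5, "y": 0.8, "z": -0.3, "ax": 0, "ay": 0, "az": 0},
  {"x": 1.8, "y": 1.26, "z": -0.42, "ax": 0, "ay": -0.15, "az": 0},
  {"x": 3.2, "y": 1.26, "z": -0.42, "ax": 0, "ay": -0.15, "az": 0},
  {"x": 4.0, "y": 1.26, "z": -0.42, "ax": 0, "ay": -0.15, "az": 0},
  {"x": 4.0, "y": 1.26, "z": -0.42, "ax": 0, "ay": -0.15, "az": 0},
])

```text
time: 13.72
tool_pos: [0.5796, 0.0008, 0.0969]
tool_rot: [0.683, 0.167, 0.69, -0.17]
contact_force: [-1.2, 0.7, -1.4]
gripper_width: 0.852
```

Call:
drive_tool([
  {"x": 0, "y": 0, "z": 0, "ax": 0, "ay": 0, "az": 0},
  {"x": 0, "y": 0, "z": 0, "ax": 0, "ay": 0, "az": 0},
])

```text
time: 13.88
tool_pos: [0.5856, -0.0006, 0.1063]
tool_rot: [0.688, 0.168, 0.685, -0.17]
contact_force: [-0.2, 0.6, 0.6]
gripper_width: 0.852
```

```bash
python3 - <<'E'
from d import *
p,M,s=cur();print(p,s["time"],s["joint_vel"].round(2))
delta([.5846,.0012,.018],V(),False)
E
```

```text
[ 5.85586813e-01 -5.71978326e-04  1.06333254e-01] 13.8833 [-0.   -0.02 -0.03 -0.   -0.   -0.  ]
xyz [ 3.53  0.05 -0.09] a [-0.04  0.06  0.01] rows 2.1 tcp target [0.585 0.001 0.018]
```

Call:
drive_tool([
  {"x": 0.8, "y": 0.05, "z": -0.09, "ax": 0, "ay": 0, "az": 0},
  {"x": 1.8, "y": 0.05, "z": -0.09, "ax": 0, "ay": 0, "az": 0},
  {"x": 2.7, "y": 0.05, "z": -0.09, "ax": 0, "ay": 0, "az": 0},
  {"x": 3.2, "y": 0.05, "z": -0.09, "ax": 0, "ay": 0, "az": 0},
  {"x": 3.5, "y": 0.05, "z": -0.09, "ax": 0, "ay": 0, "az": 0},
])

```text
time: 14.3
tool_pos: [0.5838, 0.0013, 0.0177]
tool_rot: [0.688, 0.168, 0.685, -0.17]
contact_force: [-0.7, -0.0, -0.5]
gripper_width: 0.85
```

```bash
python3 - <<'E'
from d import *
f=grab("scene","s14")
p,M,s=cur();print(p,s["time"],s["contact_force"])
crop(cv2.convertScaleAbs(f["img"],alpha=1.5,beta=5),235,160,70,70,8,"s14.png")
E
```

```text
[0.58311331 0.00140706 0.01676271] 14.35 [-0.80157558  1.01290523 -1.21801697]
```

View pics/s14.png

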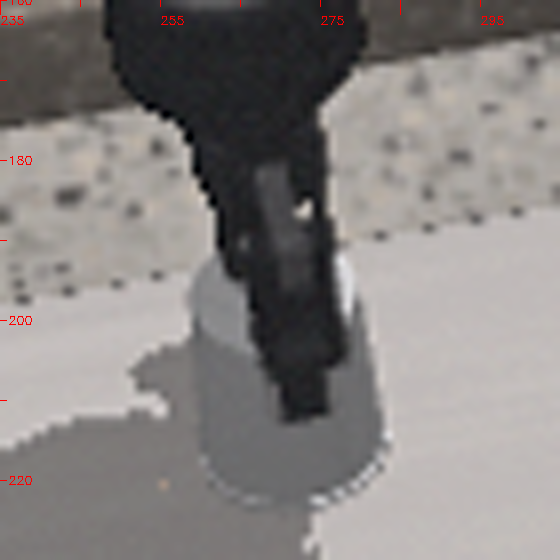

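Call:
drive_tool([
  {"x": 0, "y": 0, "z": 0, "ax": 0, "ay": 0, "az": 0},
  {"x": 0, "y": 0, "z": 0, "ax": 0, "ay": 0, "az": 0},
  {"x": 0, "y": 0, "z": 0, "ax": 0, "ay": 0, "az": 0},
  {"x": 0, "y": 0, "z": 0, "ax": 0, "ay": 0, "az": 0},
  {"x": 0, "y": 0, "z": 0, "ax": 0, "ay": 0, "az": 0},
], hand=0)

```text
time: 14.77
tool_pos: [0.5853, 0.0015, 0.0201]
tool_rot: [0.689, 0.168, 0.684, -0.17]
contact_force: [-0.1, 0.9, 5.5]
gripper_width: 0.605
```

```bash
python3 - <<'E'
from d import *
p,M,s=cur();print(p,s["time"],s["contact_force"],s["gripper_width"])
b=.072-p[2];print("bend",b)
delta([.585,0,.2],V(),False)
delta(pegpose(1,.09+.03+.072,b),A(),False)
E
```

```text
[0.58528448 0.00146988 0.02012804] 14.7667 [-0.09635581  0.89519413  5.50859204] 0.6046707955285081
bend 0.051871962773272426
xyz [-7.19 -0.06  0.07] a [-0.03  0.09  0.  ] rows 4.3 tcp target [0.585 0.    0.2  ]
xyz [-8.87 -3.58  5.81] a [-0.03 -4.71  0.01] rows 6.7 tcp target [ 0.671 -0.145  0.243]
```

Call:
drive_tool([
  {"x": -0.7, "y": 0, "z": 0, "ax": 0, "ay": 0, "az": 0},
  {"x": -2.1, "y": 0, "z": 0, "ax": 0, "ay": 0, "az": 0},
  {"x": -3.7, "y": 0, "z": 0, "ax": 0, "ay": 0, "az": 0},
  {"x": -5.3, "y": 0, "z": 0, "ax": 0, "ay": -0.5, "az": 0},
  {"x": -6.9, "y": 0, "z": 0, "ax": 0, "ay": -1.2, "az": 0},
])

```text
time: 15.18
tool_pos: [0.5832, 0.0015, 0.1919]
tool_rot: [0.723, 0.159, 0.648, -0.179]
contact_force: [1.4, -0.8, 0.2]
gripper_width: 0.604
```

Call:
drive_tool([
  {"x": -1.4, "y": 0, "z": 0.6, "ax": 0, "ay": -0.8, "az": 0},
  {"x": -2.2, "y": -0.4, "z": 1.7, "ax": 0, "ay": -1.8, "az": 0},
  {"x": -2.4, "y": -1.2, "z": 2.8, "ax": 0, "ay": -2.8, "az": 0},
  {"x": -2.6, "y": -2.2, "z": 3.8, "ax": 0, "ay": -3.5, "az": 0},
  {"x": -2.6, "y": -2.8, "z": 4.4, "ax": 0, "ay": -3.5, "az": 0},
])

```text
time: 15.6
tool_pos: [0.6406, -0.1084, 0.2683]
tool_rot: [0.814, 0.129, 0.53, -0.201]
contact_force: [0.7, -0.5, -2.3]
gripper_width: 0.605
```

```bash
python3 - <<'E'
from d import *
p,M,s=cur();print(p,s["time"],s["contact_force"],s["gripper_width"])
delta(pegpose(1,.09+.03+.072,.052),A(),False)
E
```

```text
[ 0.64058062 -0.1083534   0.26830626] 15.6 [ 0.74999919 -0.5430773  -2.29001901] 0.6051230839637094
xyz [ 1.64 -0.72  1.19] a [-0.01 -0.01  0.03] rows 1.3 tcp target [ 0.671 -0.145  0.243]
```

Call:
drive_tool([
  {"x": 0, "y": -0.4, "z": 0.5, "ax": 0, "ay": 0, "az": 0},
  {"x": 0.5, "y": -0.72, "z": 1.1, "ax": 0, "ay": 0, "az": 0},
  {"x": 1.1, "y": -0.72, "z": 1.19, "ax": 0, "ay": 0, "az": 0},
  {"x": 1.4, "y": -0.72, "z": 1.19, "ax": 0, "ay": 0, "az": 0},
  {"x": 1.4, "y": -0.72, "z": 1.19, "ax": 0, "ay": 0, "az": 0},
])

```text
time: 16.02
tool_pos: [0.6676, -0.1416, 0.2418]
tool_rot: [0.811, 0.13, 0.534, -0.2]
contact_force: [-0.8, 0.4, -2.3]
gripper_width: 0.604
```

Call:
drive_tool([
  {"x": 0, "y": 0, "z": 0, "ax": 0, "ay": 0, "az": 0},
  {"x": 0, "y": 0, "z": 0, "ax": 0, "ay": 0, "az": 0},
])

```text
time: 16.18
tool_pos: [0.669, -0.1414, 0.2464]
tool_rot: [0.813, 0.13, 0.531, -0.2]
contact_force: [-0.7, -0.1, -1.4]
gripper_width: 0.602
```

```bash
python3 - <<'E'
from d import *
both("b1",.052,.072)
for e in(.03,-.03,-.068):delta(pegpose(1,.09+e+.072,.052),A(),False)
E
```

```text
[ 0.669  -0.1414  0.2464] 16.1833 [-0.7 -0.1 -1.4] 0.602
xyz [ 0.22 -0.08  0.03] a [-0.01 -0.04  0.02] rows 0.1 tcp target [ 0.671 -0.145  0.243]
xyz [ 2.62 -0.07  0.03] a [-0.01 -0.04  0.02] rows 1.6 tcp target [ 0.693 -0.156  0.188]
xyz [ 4.14 -0.07  0.04] a [-0.01 -0.04  0.02] rows 2.5 tcp target [ 0.706 -0.163  0.153]
```

View pics/b1s.png

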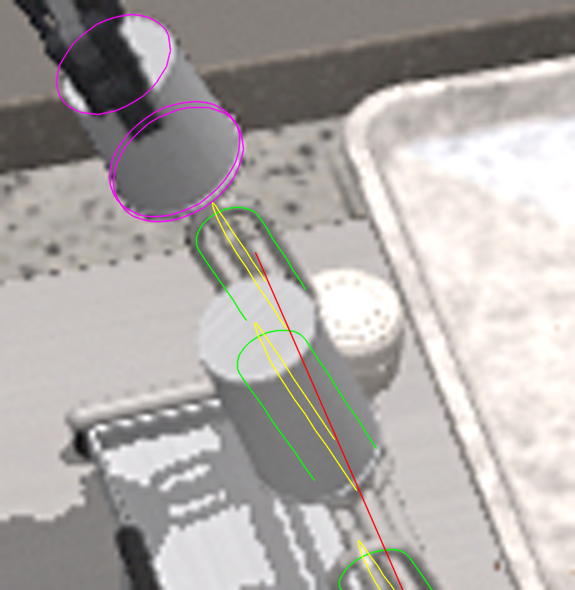

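View pics/b1t.png

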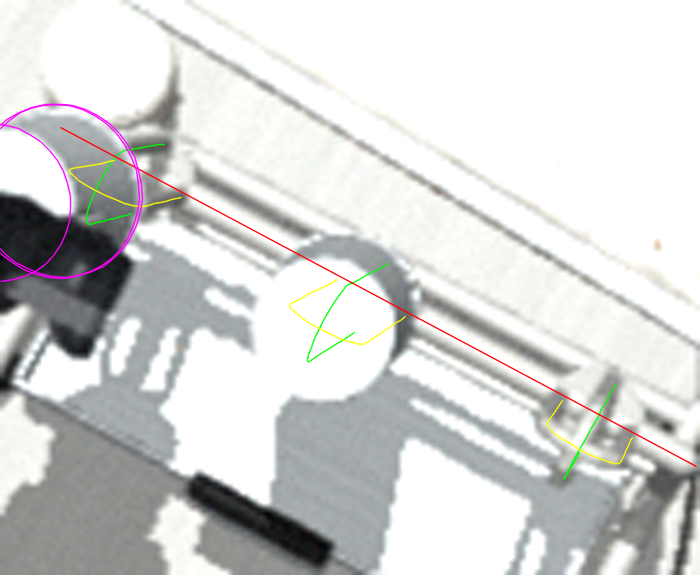

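Call:
drive_tool([
  {"x": 0.4, "y": -0.03, "z": 0.03, "ax": 0, "ay": 0, "az": 0},
  {"x": 0.9, "y": -0.03, "z": 0.03, "ax": 0, "ay": 0, "az": 0},
  {"x": 1.5, "y": -0.03, "z": 0.03, "ax": 0, "ay": 0, "az": 0},
  {"x": 2.0, "y": -0.03, "z": 0.03, "ax": 0, "ay": 0, "az": 0},
  {"x": 2.2, "y": -0.03, "z": 0.03, "ax": 0, "ay": 0, "az": 0},
])

```text
time: 16.7
tool_pos: [0.688, -0.1536, 0.1919]
tool_rot: [0.811, 0.13, 0.533, -0.201]
contact_force: [-0.6, -0.4, -1.6]
gripper_width: 0.601
```

```bash
python3 - <<'E'
from d import *
both("b2",.052,.072)
for e in(-.03,-.068):delta(pegpose(1,.09+e+.072,.052),A(),False)
E
```

```text
[ 0.688  -0.1536  0.1919] 16.7 [-0.6 -0.4 -1.6] 0.601
xyz [0.27 0.01 0.1 ] a [-0.02 -0.11  0.04] rows 0.2 tcp target [ 0.693 -0.156  0.188]
xyz [1.79 0.01 0.11] a [-0.02 -0.11  0.04] rows 1.1 tcp target [ 0.706 -0.163  0.153]
```

View pics/b2s.png

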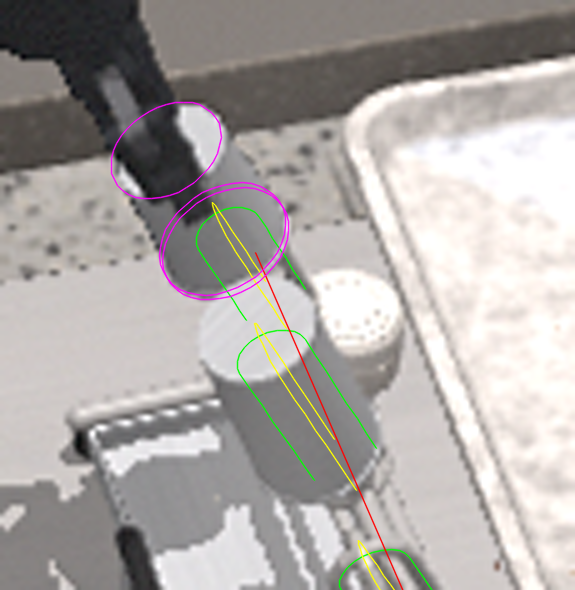

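Call:
drive_tool([
  {"x": 0.4, "y": 0, "z": 0.05, "ax": 0, "ay": 0, "az": 0},
  {"x": 0.8, "y": 0, "z": 0.06, "ax": 0, "ay": 0, "az": 0},
  {"x": 1.2, "y": 0, "z": 0.06, "ax": 0, "ay": 0, "az": 0},
  {"x": 1.4, "y": 0, "z": 0.06, "ax": 0, "ay": 0, "az": 0},
  {"x": 1.4, "y": 0, "z": 0.06, "ax": 0, "ay": 0, "az": 0},
])

```text
time: 17.22
tool_pos: [0.702, -0.1608, 0.1627]
tool_rot: [0.812, 0.13, 0.532, -0.201]
contact_force: [-0.0, 0.4, -2.2]
gripper_width: 0.607
```

Call:
drive_tool([
  {"x": 0.08, "y": 0, "z": 0, "ax": 0, "ay": 0, "az": 0},
  {"x": 0.16, "y": 0, "z": 0, "ax": 0, "ay": 0, "az": 0},
  {"x": 0.16, "y": 0, "z": 0, "ax": 0, "ay": 0, "az": 0},
])

```text
time: 17.47
tool_pos: [0.7044, -0.1617, 0.1619]
tool_rot: [0.813, 0.13, 0.531, -0.201]
contact_force: [0.1, 0.5, -0.8]
gripper_width: 0.602
```

```bash
python3 - <<'E'
from d import *
p,M,s=cur();print(p,s["time"],s["contact_force"],s["gripper_width"])
for e in(-.068,):delta(pegpose(1,.09+e+.072,.052),A(),False)
E
```

```text
[ 0.70438826 -0.16169009  0.16191803] 17.4667 [ 0.10566533  0.52341189 -0.78148167] 0.602465463523271
xyz [ 0.35 -0.01 -0.05] a [-0.02 -0.05  0.03] rows 0.2 tcp target [ 0.706 -0.163  0.153]
```

Call:
drive_tool([
  {"x": 0.1, "y": 0, "z": 0, "ax": 0, "ay": 0, "az": 0},
  {"x": 0.2, "y": 0, "z": 0, "ax": 0, "ay": 0, "az": 0},
  {"x": 0.26, "y": 0, "z": 0, "ax": 0, "ay": 0, "az": 0},
  {"x": 0.26, "y": 0, "z": 0, "ax": 0, "ay": 0, "az": 0},
])

```text
time: 17.8
tool_pos: [0.7064, -0.1628, 0.1553]
tool_rot: [0.813, 0.13, 0.531, -0.201]
contact_force: [-0.2, 0.1, -0.5]
gripper_width: 0.601
```

Call:
drive_tool([
  {"x": 0.06, "y": 0, "z": 0, "ax": 0, "ay": 0, "az": 0},
  {"x": 0.12, "y": 0, "z": 0, "ax": 0, "ay": 0, "az": 0},
  {"x": 0.12, "y": 0, "z": 0, "ax": 0, "ay": 0, "az": 0},
])

```text
time: 18.05
tool_pos: [0.7073, -0.1632, 0.1547]
tool_rot: [0.813, 0.13, 0.531, -0.201]
contact_force: [-8.7, 3.0, 6.1]
gripper_width: 0.607
```

```bash
python3 - <<'E'
from d import *
p,M,s=cur();print(p,s["time"],s["contact_force"],s["contact_force"]@AX)
for e in(-.068,):delta(pegpose(1,.09+e+.072,.052),A(),False)
E
```

```text
[ 0.70728717 -0.16315557  0.15469479] 18.05 [-8.70420404  2.96029564  6.06339764] 9.235463803638384
xyz [ 0.03 -0.01 -0.06] a [-0.02 -0.07  0.03] rows 0.1 tcp target [ 0.706 -0.163  0.153]
```

Seated at the expected depth. Release and retreat.

Call:
drive_tool([
  {"x": 0, "y": 0, "z": 0, "ax": 0, "ay": 0, "az": 0},
  {"x": 0, "y": 0, "z": 0, "ax": 0, "ay": 0, "az": 0},
  {"x": 0, "y": 0, "z": 0, "ax": 0, "ay": 0, "az": 0},
  {"x": 0, "y": 0, "z": 0, "ax": 0, "ay": 0, "az": 0},
], hand=0.8)

```text
time: 18.38
tool_pos: [0.7078, -0.1635, 0.1531]
tool_rot: [0.813, 0.13, 0.531, -0.201]
contact_force: [-0.3, -0.6, -0.1]
gripper_width: 0.8
```

Call:
drive_tool([
  {"x": -0.6, "y": 0, "z": 0, "ax": 0, "ay": 0, "az": 0},
  {"x": -1.6, "y": 0, "z": 0, "ax": 0, "ay": 0, "az": 0},
  {"x": -3, "y": 0, "z": 0, "ax": 0, "ay": 0, "az": 0},
  {"x": -4.6, "y": 0, "z": 0, "ax": 0, "ay": 0, "az": 0},
  {"x": -5.6, "y": 0, "z": -1.0, "ax": 0, "ay": 0, "az": 0},
])

```text
time: 18.8
tool_pos: [0.6402, -0.1279, 0.2784]
tool_rot: [0.816, 0.13, 0.527, -0.201]
contact_force: [0.1, -0.1, 1.9]
gripper_width: 0.804
```

```bash
python3 - <<'E'
from d import *
both("b4",.0563,0)
delta([.4865,-.4285,.16],V(),False)
E
```

```text
[ 0.6402 -0.1279  0.2784] 18.8 [ 0.1 -0.1  1.9] 0.804
xyz [  4.39 -13.54  -1.7 ] a [-0.02  4.85 -0.  ] rows 8.6 tcp target [ 0.486 -0.428  0.16 ]
```

View pics/b4s.png

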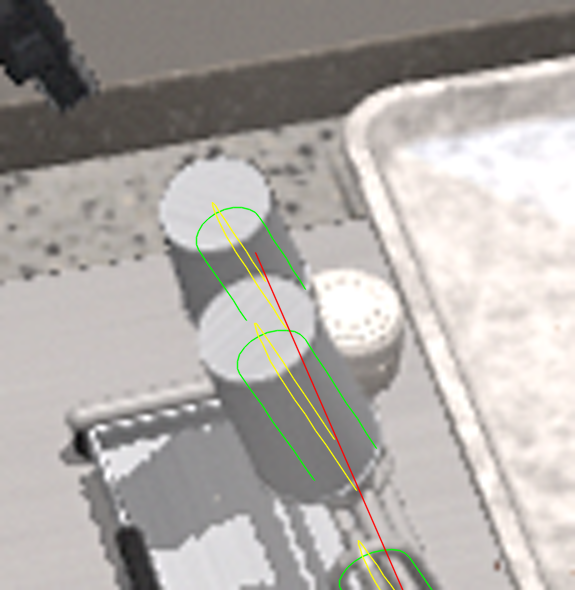

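View pics/b4t.png

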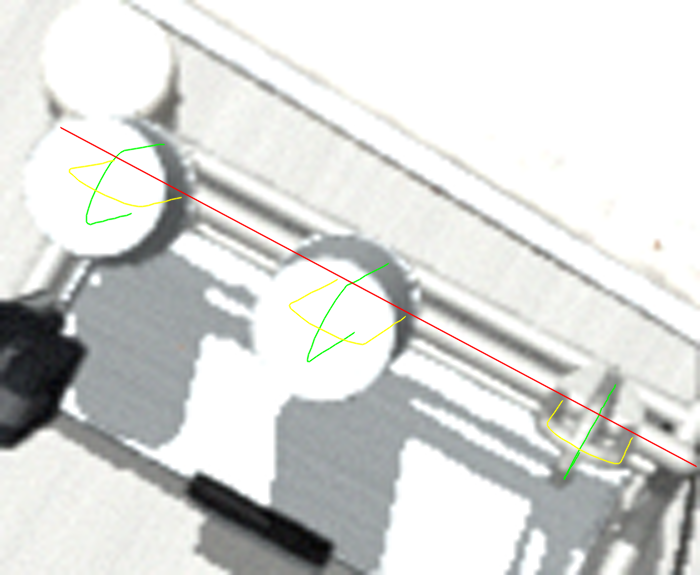

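```bash
python3 - <<'E'
from d import *
t=load("top0");s=load("scene0")
a=(atz(t,416.6,230,.105)+atz(s,410.2,301,.105))/2; b=(atz(t,449.2,270.2,.072)+atz(s,409.3,352,.072))/2
m=np.array([.4865,-.4285,0])
for n,q in(("shaker",a),("yellow",b)):
    d=(q-m)[:2];print(n,q.round(3),np.linalg.norm(d).round(3),np.degrees(np.arctan2(d[1],d[0])).round())
for yy in(62.5,45,30,20): delta([.4865,-.4285,.16],V(yy),False)
E
```

```text
shaker [ 0.589 -0.459  0.105] 0.107 -17.0
yellow [ 0.513 -0.531  0.072] 0.106 -76.0
xyz [  4.39 -13.54  -1.7 ] a [-0.02  4.85 -0.  ] rows 8.6 tcp target [ 0.486 -0.428  0.16 ]
xyz [  4.39 -13.54  -1.7 ] a [ 3.43  4.81 -0.74] rows 8.6 tcp target [ 0.486 -0.428  0.16 ]
xyz [  4.39 -13.54  -1.7 ] a [ 6.38  4.72 -1.38] rows 8.6 tcp target [ 0.486 -0.428  0.16 ]
xyz [  4.39 -13.54  -1.7 ] a [ 8.35  4.62 -1.8 ] rows 8.6 tcp target [ 0.486 -0.428  0.16 ]
```

Call:
drive_tool([
  {"x": -0.3, "y": -1.4, "z": -0.2, "ax": 0, "ay": 0.6, "az": 0},
  {"x": -0.3, "y": -3.0, "z": -0.3, "ax": 0, "ay": 1.6, "az": 0},
  {"x": -0.3, "y": -4.6, "z": -0.3, "ax": 0, "ay": 2.8, "az": 0},
  {"x": -0.3, "y": -6.2, "z": -0.3, "ax": 0, "ay": 4, "az": 0},
  {"x": -0.3, "y": -7.8, "z": -0.3, "ax": 0, "ay": 4.85, "az": 0},
])

```text
time: 19.32
tool_pos: [0.5378, -0.2968, 0.2748]
tool_rot: [0.682, 0.17, 0.691, -0.168]
contact_force: [1.1, 1.0, 0.4]
gripper_width: 0.804
```

```bash
python3 - <<'E'
from d import *
p,M,s=cur();print(p,s["time"])
delta([.4865,-.4285,.1],V(),False)
E
```

```text
[ 0.53780896 -0.29678045  0.27479485] 19.3167
xyz [ 6.99 -5.61  0.72] a [-0.03 -0.15  0.01] rows 5.4 tcp target [ 0.486 -0.428  0.1  ]
```

Call:
drive_tool([
  {"x": 0.3, "y": -1.5, "z": 0.2, "ax": 0, "ay": 0, "az": 0},
  {"x": 0.6, "y": -3.1, "z": 0.4, "ax": 0, "ay": 0, "az": 0},
  {"x": 1.5, "y": -4.4, "z": 0.6, "ax": 0, "ay": -0.15, "az": 0},
  {"x": 2.7, "y": -5.4, "z": 0.72, "ax": 0, "ay": -0.15, "az": 0},
  {"x": 4.2, "y": -5.6, "z": 0.72, "ax": 0, "ay": -0.15, "az": 0},
])

```text
time: 19.73
tool_pos: [0.4873, -0.4321, 0.1703]
tool_rot: [0.689, 0.168, 0.684, -0.173]
contact_force: [-0.6, 0.0, -0.2]
gripper_width: 0.803
```

Call:
drive_tool([
  {"x": 1.3, "y": 0, "z": 0, "ax": 0, "ay": 0, "az": 0},
  {"x": 2.3, "y": 0, "z": 0, "ax": 0, "ay": 0, "az": 0},
  {"x": 2.7, "y": 0, "z": 0, "ax": 0, "ay": 0, "az": 0},
  {"x": 2.7, "y": 0, "z": 0, "ax": 0, "ay": 0, "az": 0},
  {"x": 2.7, "y": 0, "z": 0, "ax": 0, "ay": 0, "az": 0},
])

```text
time: 20.15
tool_pos: [0.4887, -0.427, 0.1026]
tool_rot: [0.688, 0.168, 0.686, -0.17]
contact_force: [0.2, 0.2, 0.5]
gripper_width: 0.799
```

```bash
python3 - <<'E'
from d import *
f=grab("scene","s15")
p,M,s=cur();print(p,s["time"],s["contact_force"])
crop(cv2.convertScaleAbs(f["img"],alpha=1.5,beta=5),320,270,110,100,6,"s15.png")
delta([.4865,-.4285,.018],V(),False)
E
```

```text
[ 0.48948497 -0.42775397  0.10451072] 20.2 [-0.74162642 -0.32550906  1.09564902]
xyz [ 3.46 -0.07 -0.11] a [-0.03  0.07  0.03] rows 2.1 tcp target [ 0.486 -0.428  0.018]
```

View pics/s15.png

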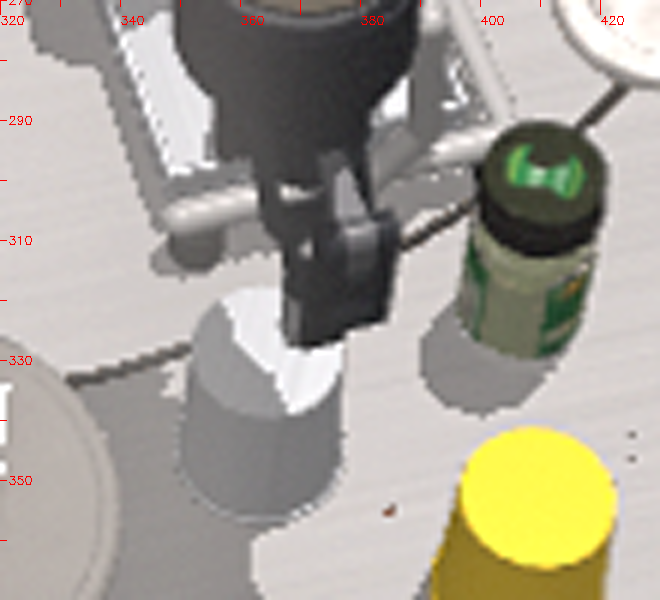

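Call:
drive_tool([
  {"x": 0.8, "y": -0.07, "z": -0.09, "ax": 0, "ay": 0, "az": 0},
  {"x": 1.8, "y": -0.07, "z": -0.09, "ax": 0, "ay": 0, "az": 0},
  {"x": 2.7, "y": -0.07, "z": -0.09, "ax": 0, "ay": 0, "az": 0},
  {"x": 3.2, "y": -0.07, "z": -0.09, "ax": 0, "ay": 0, "az": 0},
  {"x": 3.45, "y": -0.07, "z": -0.09, "ax": 0, "ay": 0, "az": 0},
])

```text
time: 20.62
tool_pos: [0.4862, -0.4277, 0.0165]
tool_rot: [0.688, 0.168, 0.685, -0.17]
contact_force: [-0.0, 0.2, -0.7]
gripper_width: 0.802
```

```bash
python3 - <<'E'
from d import *
f=grab("scene","s16")
p,M,s=cur();print(p,s["time"],s["contact_force"])
crop(cv2.convertScaleAbs(f["img"],alpha=1.5,beta=5),320,270,110,100,6,"s16.png")
E
```

```text
[ 0.48593925 -0.42745968  0.01591222] 20.6667 [-1.30068717  0.29608166  0.6070892 ]
```

View pics/s16.png

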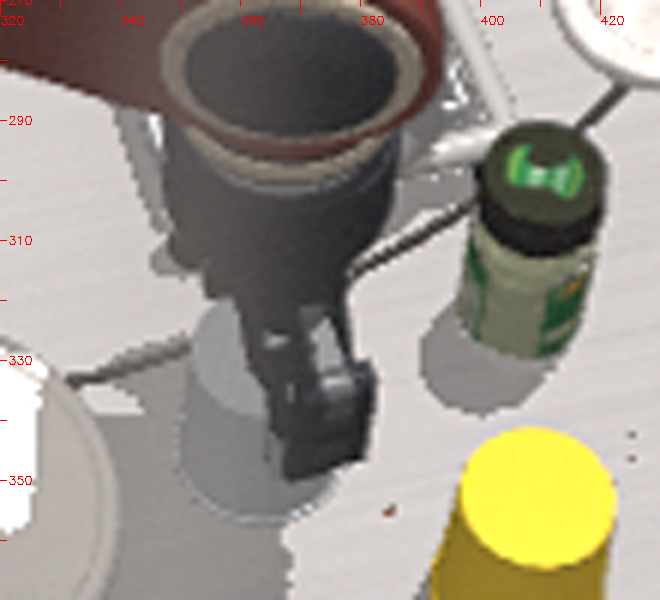

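Call:
drive_tool([
  {"x": 0, "y": 0, "z": 0, "ax": 0, "ay": 0, "az": 0},
  {"x": 0, "y": 0, "z": 0, "ax": 0, "ay": 0, "az": 0},
  {"x": 0, "y": 0, "z": 0, "ax": 0, "ay": 0, "az": 0},
  {"x": 0, "y": 0, "z": 0, "ax": 0, "ay": 0, "az": 0},
  {"x": 0, "y": 0, "z": 0, "ax": 0, "ay": 0, "az": 0},
], hand=0)

```text
time: 21.08
tool_pos: [0.4872, -0.429, 0.0188]
tool_rot: [0.689, 0.167, 0.684, -0.171]
contact_force: [1.0, 0.1, 5.0]
gripper_width: 0.604
```

```bash
python3 - <<'E'
from d import *
p,M,s=cur();print(p,s["time"],s["contact_force"],s["gripper_width"])
b=.072-p[2];print("bend",b)
delta(pegpose(-1,.09+.03+.072,b),V(),False)
delta(pegpose(-1,.09+.03+.072,b),A(),False)
E
```

```text
[ 0.48724937 -0.42896637  0.01880607] 21.0833 [1.01377487 0.12992986 4.95719147] 0.6043959942187742
bend 0.05319393030199539
xyz [-8.92  5.06  1.34] a [-0.03  0.09  0.03] rows 6.2 tcp target [ 0.574 -0.331  0.242]
xyz [-8.92  5.06  1.34] a [-0.02 -4.71  0.04] rows 6.2 tcp target [ 0.574 -0.331  0.242]
```

Call:
drive_tool([
  {"x": -0.7, "y": 0, "z": 0, "ax": 0, "ay": 0, "az": 0},
  {"x": -2.1, "y": 0, "z": 0, "ax": 0, "ay": 0, "az": 0},
  {"x": -3.7, "y": 0, "z": 0, "ax": 0, "ay": 0, "az": 0},
  {"x": -5.3, "y": 0, "z": 0, "ax": 0, "ay": -0.5, "az": 0},
  {"x": -6.9, "y": 0, "z": 0, "ax": 0, "ay": -1.2, "az": 0},
])

```text
time: 21.5
tool_pos: [0.4857, -0.4271, 0.1903]
tool_rot: [0.723, 0.159, 0.648, -0.178]
contact_force: [-0.9, -0.7, -0.5]
gripper_width: 0.599
```

Call:
drive_tool([
  {"x": -1.5, "y": 0, "z": 0.3, "ax": 0, "ay": -1.0, "az": 0},
  {"x": -2.6, "y": 0.6, "z": 0, "ax": 0, "ay": -2.2, "az": 0},
  {"x": -2.6, "y": 2.0, "z": 0, "ax": 0, "ay": -3.5, "az": 0},
  {"x": -2.6, "y": 3.4, "z": 0, "ax": 0, "ay": -3.5, "az": 0},
  {"x": -2.6, "y": 4.4, "z": 0, "ax": 0, "ay": -3.5, "az": 0},
])

```text
time: 21.92
tool_pos: [0.5285, -0.3233, 0.2516]
tool_rot: [0.812, 0.131, 0.532, -0.2]
contact_force: [0.0, 0.3, -1.6]
gripper_width: 0.603
```

```bash
python3 - <<'E'
from d import *
p,M,s=cur();print(p,s["time"],s["contact_force"],s["gripper_width"])
delta(pegpose(-1,.09+.03+.072,.0532),A(),False)
E
```

```text
[ 0.52846456 -0.32328512  0.25163937] 21.9167 [ 0.02400483  0.26314855 -1.63650128] 0.6028056285667743
xyz [1.07 0.58 1.47] a [-0.03 -0.08  0.02] rows 1.1 tcp target [ 0.574 -0.331  0.242]
```

Call:
drive_tool([
  {"x": 0.2, "y": 0.3, "z": 0.6, "ax": 0, "ay": 0, "az": 0},
  {"x": 0.6, "y": 0.55, "z": 1.2, "ax": 0, "ay": 0, "az": 0},
  {"x": 1.0, "y": 0.58, "z": 1.47, "ax": 0, "ay": 0, "az": 0},
  {"x": 1.0, "y": 0.58, "z": 1.47, "ax": 0, "ay": 0, "az": 0},
  {"x": 1.0, "y": 0.58, "z": 1.47, "ax": 0, "ay": 0, "az": 0},
])

```text
time: 22.33
tool_pos: [0.5751, -0.3332, 0.2438]
tool_rot: [0.812, 0.13, 0.532, -0.2]
contact_force: [0.0, -0.4, -1.5]
gripper_width: 0.604
```

```bash
python3 - <<'E'
from d import *
both("c1",.0532,.072)
for e in(.03,-.03,-.068):delta(pegpose(-1,.09+e+.072,.0532),A(),False)
E
```

```text
[ 0.5751 -0.3332  0.2438] 22.3333 [ 0.  -0.4 -1.5] 0.604
xyz [ 0.09  0.08 -0.12] a [-0.02 -0.07  0.03] rows 0.1 tcp target [ 0.574 -0.331  0.242]
xyz [ 2.49  0.09 -0.1 ] a [-0.02 -0.07  0.03] rows 1.5 tcp target [ 0.596 -0.342  0.187]
xyz [ 4.01  0.09 -0.09] a [-0.02 -0.07  0.03] rows 2.4 tcp target [ 0.61  -0.349  0.152]
```

View pics/c1s.png

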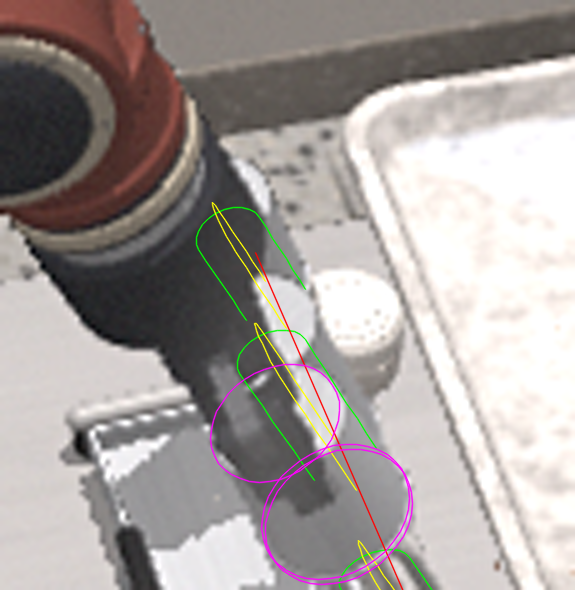

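View pics/c1t.png

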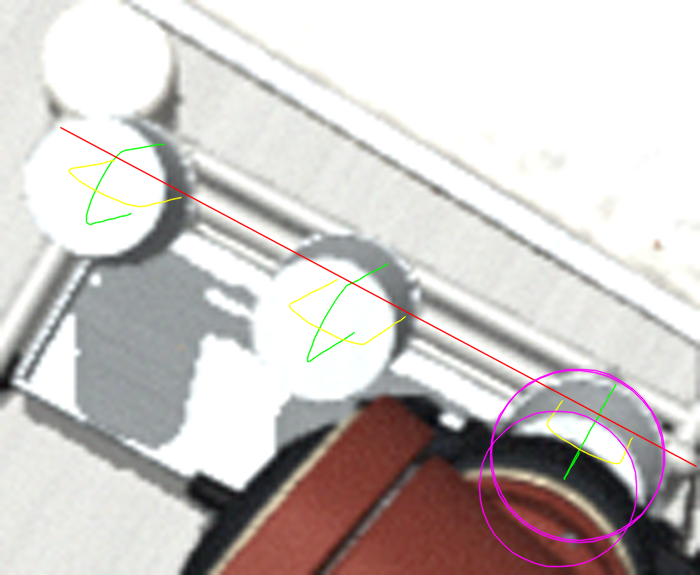

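Call:
drive_tool([
  {"x": 0.4, "y": 0.07, "z": -0.08, "ax": 0, "ay": 0, "az": 0},
  {"x": 0.9, "y": 0.08, "z": -0.08, "ax": 0, "ay": 0, "az": 0},
  {"x": 1.5, "y": 0.08, "z": -0.08, "ax": 0, "ay": 0, "az": 0},
  {"x": 2.0, "y": 0.08, "z": -0.08, "ax": 0, "ay": 0, "az": 0},
  {"x": 2.2, "y": 0.08, "z": -0.08, "ax": 0, "ay": 0, "az": 0},
])

```text
time: 22.85
tool_pos: [0.5936, -0.3409, 0.1902]
tool_rot: [0.812, 0.131, 0.533, -0.2]
contact_force: [-0.1, 1.2, -0.8]
gripper_width: 0.604
```

```bash
python3 - <<'E'
from d import *
both("c2",.0532,.072)
for e in(-.03,-.068):delta(pegpose(-1,.09+e+.072,.0532),A(),False)
E
```

```text
[ 0.5936 -0.3409  0.1902] 22.85 [-0.1  1.2 -0.8] 0.604
xyz [ 0.21 -0.01  0.02] a [-0.03 -0.1   0.02] rows 0.1 tcp target [ 0.596 -0.342  0.187]
xyz [ 1.73 -0.    0.04] a [-0.03 -0.1   0.02] rows 1.0 tcp target [ 0.61  -0.349  0.152]
```

View pics/c2t.png

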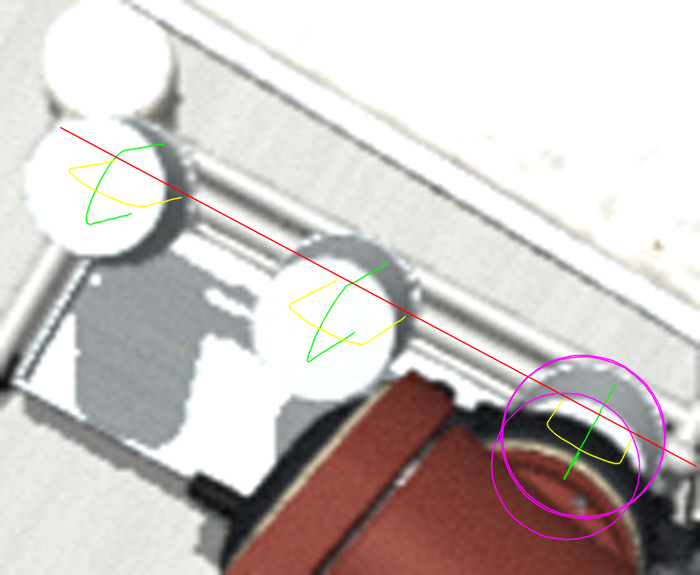

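Call:
drive_tool([
  {"x": 0.4, "y": 0, "z": 0, "ax": 0, "ay": 0, "az": 0},
  {"x": 0.8, "y": 0, "z": 0, "ax": 0, "ay": 0, "az": 0},
  {"x": 1.2, "y": 0, "z": 0, "ax": 0, "ay": 0, "az": 0},
  {"x": 1.4, "y": 0, "z": 0, "ax": 0, "ay": 0, "az": 0},
  {"x": 1.4, "y": 0, "z": 0, "ax": 0, "ay": 0, "az": 0},
])

```text
time: 23.37
tool_pos: [0.6065, -0.3476, 0.1596]
tool_rot: [0.812, 0.131, 0.532, -0.2]
contact_force: [-0.4, 0.1, -1.0]
gripper_width: 0.606
```

Call:
drive_tool([
  {"x": 0.1, "y": 0, "z": 0, "ax": 0, "ay": 0, "az": 0},
  {"x": 0.2, "y": 0, "z": 0, "ax": 0, "ay": 0, "az": 0},
  {"x": 0.3, "y": 0, "z": 0, "ax": 0, "ay": 0, "az": 0},
  {"x": 0.3, "y": 0, "z": 0, "ax": 0, "ay": 0, "az": 0},
])

```text
time: 23.7
tool_pos: [0.6097, -0.3495, 0.1551]
tool_rot: [0.813, 0.13, 0.531, -0.201]
contact_force: [-1.0, -0.7, -1.0]
gripper_width: 0.603
```

```bash
python3 - <<'E'
from d import *
p,M,s=cur();print(p,s["time"],s["contact_force"],s["contact_force"]@AX)
for e in(-.068,):delta(pegpose(-1,.09+e+.072,.0532),A(),False)
E
```

```text
[ 0.60974759 -0.34949593  0.15514281] 23.7 [-0.9845799  -0.65821487 -1.04477181] -0.7228493837473972
xyz [ 0.11  0.   -0.04] a [-0.02 -0.06  0.03] rows 0.1 tcp target [ 0.61  -0.349  0.152]
```

Call:
drive_tool([
  {"x": 0.06, "y": 0, "z": 0, "ax": 0, "ay": 0, "az": 0},
  {"x": 0.12, "y": 0, "z": 0, "ax": 0, "ay": 0, "az": 0},
  {"x": 0.12, "y": 0, "z": 0, "ax": 0, "ay": 0, "az": 0},
])

```text
time: 23.95
tool_pos: [0.6109, -0.3502, 0.1536]
tool_rot: [0.813, 0.13, 0.531, -0.201]
contact_force: [-3.1, 2.2, 2.5]
gripper_width: 0.599
```

```bash
python3 - <<'E'
from d import *
p,M,s=cur();print(p,s["time"],s["contact_force"],s["contact_force"]@AX)
for e in(-.068,):delta(pegpose(-1,.09+e+.072,.0532),A(),False)
E
```

```text
[ 0.61087439 -0.35016512  0.15362641] 23.95 [-3.14860715  2.16497987  2.48786727] 3.815338770209518
xyz [ 0.03  0.   -0.07] a [-0.02 -0.05  0.03] rows 0.0 tcp target [ 0.61  -0.349  0.152]
```

Contact as on the others; one more millimetre, then release and retreat.

Call:
drive_tool([
  {"x": 0.05, "y": 0, "z": 0, "ax": 0, "ay": 0, "az": 0},
  {"x": 0.05, "y": 0, "z": 0, "ax": 0, "ay": 0, "az": 0},
])

```text
time: 24.12
tool_pos: [0.611, -0.3502, 0.1535]
tool_rot: [0.813, 0.13, 0.531, -0.2]
contact_force: [-10.1, 5.8, 8.1]
gripper_width: 0.601
```

Call:
drive_tool([
  {"x": 0, "y": 0, "z": 0, "ax": 0, "ay": 0, "az": 0},
  {"x": 0, "y": 0, "z": 0, "ax": 0, "ay": 0, "az": 0},
  {"x": 0, "y": 0, "z": 0, "ax": 0, "ay": 0, "az": 0},
  {"x": 0, "y": 0, "z": 0, "ax": 0, "ay": 0, "az": 0},
], hand=0.8)

```text
time: 24.45
tool_pos: [0.6114, -0.3504, 0.1515]
tool_rot: [0.813, 0.13, 0.531, -0.201]
contact_force: [-0.8, 0.4, -0.4]
gripper_width: 0.8
```

Call:
drive_tool([
  {"x": -0.6, "y": 0, "z": 0, "ax": 0, "ay": 0, "az": 0},
  {"x": -1.6, "y": 0, "z": 0, "ax": 0, "ay": 0, "az": 0},
  {"x": -3, "y": 0, "z": 0, "ax": 0, "ay": 0, "az": 0},
  {"x": -4.6, "y": 0, "z": -0.3, "ax": 0, "ay": 0, "az": 0},
  {"x": -5.8, "y": 0, "z": -1.4, "ax": 0, "ay": 0, "az": 0},
])

```text
time: 24.87
tool_pos: [0.5329, -0.3094, 0.2757]
tool_rot: [0.815, 0.129, 0.528, -0.201]
contact_force: [-1.2, -0.2, 1.8]
gripper_width: 0.803
```

Call:
drive_tool([
  {"x": 0, "y": 0, "z": -1.6, "ax": 0, "ay": 0, "az": 0},
  {"x": 0, "y": 0, "z": -3.2, "ax": 0, "ay": 0, "az": 0},
  {"x": 0, "y": 0, "z": -4.2, "ax": 0, "ay": 0, "az": 0},
  {"x": 0, "y": 0, "z": -4.2, "ax": 0, "ay": 0, "az": 0},
  {"x": 0, "y": 0, "z": -4.2, "ax": 0, "ay": 0, "az": 0},
])

```text
time: 25.28
tool_pos: [0.4455, -0.2633, 0.2272]
tool_rot: [0.813, 0.13, 0.531, -0.201]
contact_force: [0.3, -0.6, 0.4]
gripper_width: 0.797
```

```bash
python3 - <<'E'
from d import *
p,M,s=cur();print(p,s["time"],s["contact_force"],s["gripper_width"])
f=grab("scene","f");g=grab("top","ft")
crop(cv2.convertScaleAbs(f["img"],alpha=1.5,beta=5),290,150,130,150,4,"fs.png")
crop(cv2.convertScaleAbs(g["img"],alpha=1.3,beta=5),235,130,180,150,4,"ft.png")
E
```

```text
[ 0.44548067 -0.26326581  0.2272251 ] 25.2833 [ 0.27727087 -0.64904887  0.377963  ] 0.7968635818980742
```

View pics/fs.png

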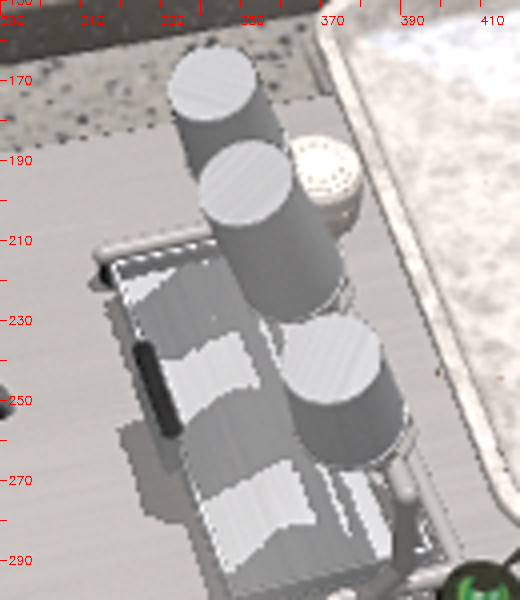

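View pics/ft.png

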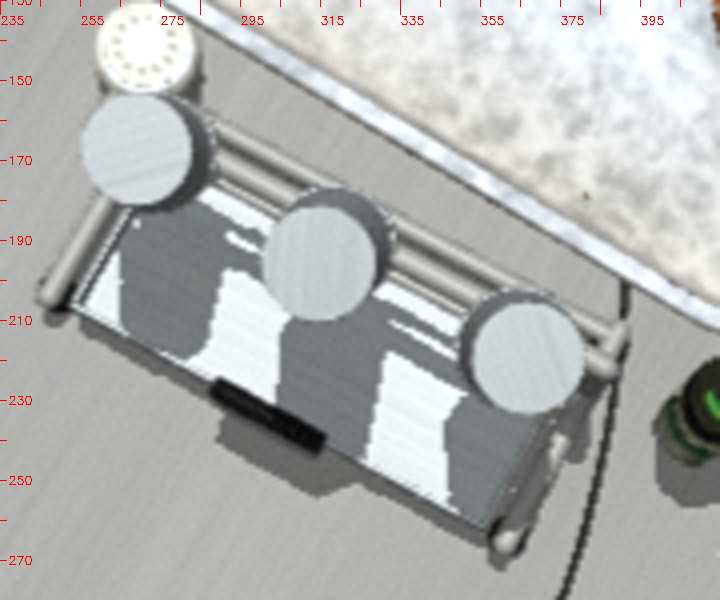

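```bash
python3 - <<'E'
from d import *
f=load("f");g=load("ft")
for n,p,q,w,L in(("L",(342.8,170.1),(268.8,166.8),1,.09),("M",(351.1,195.3),(314.6,195.1),0,.122),("R",(372.3,239.1),(365.8,218.6),-1,.09)):
    print(n,tri(f,p,g,q)[0].round(4),"expect",(rackpt(0,.105*w,.115)+AX*(L+.004)).round(4))
E
```

```text
L [ 0.6873 -0.1569  0.2039] expect [ 0.6876 -0.1532  0.2009]
M [ 0.6264 -0.2446  0.2327] expect [ 0.6275 -0.2403  0.2301]
R [ 0.5919 -0.3415  0.201 ] expect [ 0.5906 -0.3395  0.2009]
```

All three ends are within 5 mm of the expected resting position, which is inside the play and the camera error. The arm is clear of everything, so I'm handing in.

```bash
python3 - <<'E'
from plant import workorder
print(workorder.job_done())
E
```

```text
the job is handed in; nothing more can be done
None
```

The job is done and handed in at about 25 s. I pushed the drip tray home first, hung the tall mould on the middle peg, then put the two short moulds on the left and right pegs. The arm was clear of everything at hand-in.

- **Tray:** my first push went wrong. The fingertips sit about 25–30 mm shorter than the given TCP, so they slid over the handle's rod and moved the tray only part of the way. A lower push took it to its stop, where the force rose to about 14 N. The handle was at the same pixels in the last picture as just after the push.
- **Moulds:** each was slid on until the peg tip pushed back (about 7–14 N along the axis), at the depth I expected. In the last pictures all three were still hanging. Their measured closed ends were within 5 mm of where they should be; the largest difference was 4–5 mm sideways on the middle and left moulds, which is within the play plus camera error.
- **Left alone:** I did not touch the spice shaker, which was still standing in the last pictures, or the yellow and turquoise look-alikes.
- **Disagreement:** the two cameras differed by 3–4 mm in x throughout, so I used values in between.

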